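# Fit the twist-in channel nuts to the film-drying rail

## Task

Slide the drying rail's two transport slides outward by their lugs, each all the way to the end stop at its own end of the rail, to bare the stations. Then fit every channel nut that is there, each to a station (sprung pad) of its own: lower it through the slot with its bar along the rail, press it down against the spring, twist it a quarter turn and let it rise, so that its grooves catch the rail's lips and its wing stands square across the rail. Leave the loupe and the tape roll where they are.

Things in the scene. Friction and masses are not known exactly. Their poses are not given: they have to be found in the camera images.
- rail: The film-drying rail: fixed steel C-channel, open side up, 61 mm wide, 442 mm long, 37 mm high, black end caps to 44 mm. Origin under its centre; x across, y along it, z up. The slot is 28 mm wide; the lips (2.5 mm thick) turn down to 28 mm above the worktop; inside it is 55 mm wide.
- slide_l (a joint): Travel of the left (rail +y) transport slide outward along the rail (m): 0 with its middle at y = +36 mm of the rail, 0.144 at its end stop at the left (rail +y) end (middle at y = +180 mm). Friction about 2 N, no spring, stays where it is left.
- slide_l_grip (a point): Grip of the left (rail +y) transport slide: upright black lug 12 mm wide across the rail, 26 mm along it, top 74 mm above the worktop; this point is in its middle, 59 mm above the worktop. Axes as the rail's. It stands on a flat plate (46 mm across, 64 mm along the rail, top 40 mm above the worktop) that rides on the rail and covers what is under it.
- slide_r (a joint): Travel of the right (rail -y) transport slide outward along the rail (m): 0 with its middle at y = -36 mm of the rail, 0.144 at its end stop at the right (rail -y) end (middle at y = -180 mm). Friction about 2 N, no spring, stays where it is left.
- slide_r_grip (a point): Grip of the right (rail -y) transport slide: upright black lug 12 mm wide across the rail, 26 mm along it, top 74 mm above the worktop; this point is in its middle, 59 mm above the worktop. Axes as the rail's. It stands on a flat plate (46 mm across, 64 mm along the rail, top 40 mm above the worktop) that rides on the rail and covers what is under it.
- station_1 (a point): Station 1 of the rail, a place for one nut: point on the slot's centre line, level with the rail's top face (37 mm above the worktop), -108 mm along the rail's y from its centre; axes as the rail's. Below it a sprung pad (44 mm across, 34 mm along) stands 21 mm above the worktop when free and yields up to 13 mm downward, 3 N at first and 8 N at the bottom.
- station_2 (a point): Station 2 of the rail, a place for one nut: point on the slot's centre line, level with the rail's top face (37 mm above the worktop), -36 mm along the rail's y from its centre; axes as the rail's. Below it a sprung pad (44 mm across, 34 mm along) stands 21 mm above the worktop when free and yields up to 13 mm downward, 3 N at first and 8 N at the bottom.
- station_3 (a point): Station 3 of the rail, a place for one nut: point on the slot's centre line, level with the rail's top face (37 mm above the worktop), 36 mm along the rail's y from its centre; axes as the rail's. Below it a sprung pad (44 mm across, 34 mm along) stands 21 mm above the worktop when free and yields up to 13 mm downward, 3 N at first and 8 N at the bottom.
- station_4 (a point): Station 4 of the rail, a place for one nut: point on the slot's centre line, level with the rail's top face (37 mm above the worktop), 108 mm along the rail's y from its centre; axes as the rail's. Below it a sprung pad (44 mm across, 34 mm along) stands 21 mm above the worktop when free and yields up to 13 mm downward, 3 N at first and 8 N at the bottom.
- nut_1_mid (a point): Channel nut 1 (all alike, some may be absent): the point half-way up, 32 mm above its underside; x along its long side, z up; half a turn makes no difference. Caught in the rail, this point is 13 mm above the station point. While being turned, the nut's underside must be 8.5 to 13 mm above the worktop (this point 3.5 to 8 mm above the station point), for its ridges to pass under the lips.
- nut_1: The same nut, origin at the centre of its underside. From below: steel bar 44 (x) x 23 mm, 14 mm high (lowest 4 mm only 40 x 19), two grooves 8 mm wide, 4 mm deep across its top, 3 mm from the ends; neck 16 mm thick; grey wing grip 40 mm long (x), 14 mm thick (y), from 40 to 64 mm above the underside. 0.15 kg, mostly in the bar.
- nut_2_mid (a point): Channel nut 2 (all alike, some may be absent): the point half-way up, 32 mm above its underside; x along its long side, z up; half a turn makes no difference. Caught in the rail, this point is 13 mm above the station point. While being turned, the nut's underside must be 8.5 to 13 mm above the worktop (this point 3.5 to 8 mm above the station point), for its ridges to pass under the lips.
- nut_2: The same nut, origin at the centre of its underside. From below: steel bar 44 (x) x 23 mm, 14 mm high (lowest 4 mm only 40 x 19), two grooves 8 mm wide, 4 mm deep across its top, 3 mm from the ends; neck 16 mm thick; grey wing grip 40 mm long (x), 14 mm thick (y), from 40 to 64 mm above the underside. 0.15 kg, mostly in the bar.
- nut_3_mid (a point): Channel nut 3 (all alike, some may be absent): the point half-way up, 32 mm above its underside; x along its long side, z up; half a turn makes no difference. Caught in the rail, this point is 13 mm above the station point. While being turned, the nut's underside must be 8.5 to 13 mm above the worktop (this point 3.5 to 8 mm above the station point), for its ridges to pass under the lips.
- nut_3: The same nut, origin at the centre of its underside. From below: steel bar 44 (x) x 23 mm, 14 mm high (lowest 4 mm only 40 x 19), two grooves 8 mm wide, 4 mm deep across its top, 3 mm from the ends; neck 16 mm thick; grey wing grip 40 mm long (x), 14 mm thick (y), from 40 to 64 mm above the underside. 0.15 kg, mostly in the bar.
- nut_4_mid (a point): Channel nut 4 (all alike, some may be absent): the point half-way up, 32 mm above its underside; x along its long side, z up; half a turn makes no difference. Caught in the rail, this point is 13 mm above the station point. While being turned, the nut's underside must be 8.5 to 13 mm above the worktop (this point 3.5 to 8 mm above the station point), for its ridges to pass under the lips.
- nut_4: The same nut, origin at the centre of its underside. From below: steel bar 44 (x) x 23 mm, 14 mm high (lowest 4 mm only 40 x 19), two grooves 8 mm wide, 4 mm deep across its top, 3 mm from the ends; neck 16 mm thick; grey wing grip 40 mm long (x), 14 mm thick (y), from 40 to 64 mm above the underside. 0.15 kg, mostly in the bar.
- loupe: Black focusing loupe standing on the worktop, 46 mm across, 58 mm high; origin under its centre. A bystander.
- tape: Roll of white tape lying flat, 96 mm across, 24 mm high; origin under its centre. A bystander.
There are look-alikes about, which are no part of the job. What is shaped like the nut_4 but orange is not meant.

How it is judged (in metres and radians):
On the way, in this order (a step that is already met when the one before it is completed fails the run):
1. both transport slides are at their end stops (value of joint each of slide_l, slide_r above 0.139 m), for 0.2 s.
2. every nut present is caught in the rail, one to a station (((horizontal distance between nut_1_mid and station_1 below 0.015 m and z of nut_1_mid in the frame of station_1 between 0.0105 and 0.0165 m) or (horizontal distance between nut_1_mid and station_2 below 0.015 m and z of nut_1_mid in the frame of station_2 between 0.0105 and 0.0165 m) or (horizontal distance between nut_1_mid and station_3 below 0.015 m and z of nut_1_mid in the frame of station_3 between 0.0105 and 0.0165 m) or (horizontal distance between nut_1_mid and station_4 below 0.015 m and z of nut_1_mid in the frame of station_4 between 0.0105 and 0.0165 m)) and angle between the x axis of each of nut_1_mid, nut_2_mid, nut_3_mid, nut_4_mid and the x axis of station_1, either way round below 0.17 rad and angle between each of nut_1_mid, nut_2_mid, nut_3_mid, nut_4_mid's own z axis and vertical below 0.12 rad and ((horizontal distance between nut_2_mid and station_1 below 0.015 m and z of nut_2_mid in the frame of station_1 between 0.0105 and 0.0165 m) or (horizontal distance between nut_2_mid and station_2 below 0.015 m and z of nut_2_mid in the frame of station_2 between 0.0105 and 0.0165 m) or (horizontal distance between nut_2_mid and station_3 below 0.015 m and z of nut_2_mid in the frame of station_3 between 0.0105 and 0.0165 m) or (horizontal distance between nut_2_mid and station_4 below 0.015 m and z of nut_2_mid in the frame of station_4 between 0.0105 and 0.0165 m)) and ((horizontal distance between nut_3_mid and station_1 below 0.015 m and z of nut_3_mid in the frame of station_1 between 0.0105 and 0.0165 m) or (horizontal distance between nut_3_mid and station_2 below 0.015 m and z of nut_3_mid in the frame of station_2 between 0.0105 and 0.0165 m) or (horizontal distance between nut_3_mid and station_3 below 0.015 m and z of nut_3_mid in the frame of station_3 between 0.0105 and 0.0165 m) or (horizontal distance between nut_3_mid and station_4 below 0.015 m and z of nut_3_mid in the frame of station_4 between 0.0105 and 0.0165 m)) and ((horizontal distance between nut_4_mid and station_1 below 0.015 m and z of nut_4_mid in the frame of station_1 between 0.0105 and 0.0165 m) or (horizontal distance between nut_4_mid and station_2 below 0.015 m and z of nut_4_mid in the frame of station_2 between 0.0105 and 0.0165 m) or (horizontal distance between nut_4_mid and station_3 below 0.015 m and z of nut_4_mid in the frame of station_3 between 0.0105 and 0.0165 m) or (horizontal distance between nut_4_mid and station_4 below 0.015 m and z of nut_4_mid in the frame of station_4 between 0.0105 and 0.0165 m))), for 0.2 s.
At the end, for the whole second after the job is handed in: Both transport slides are within 5 mm of their end stops; every nut present is within 15 mm of a station's centre, 10.5 to 16.5 mm (its middle) above the rail's top face, its long side within 10 degrees of square across the rail, upright within 7 degrees, and at rest (all of step 1 and all of step 2 and linear speed of each of nut_1, nut_2, nut_3, nut_4 below 0.02 m/s); the robot touches nothing.
It fails at once if the loupe is knocked more than 5 cm from its place (distance of loupe from where it was at the start of the episode above 0.05 m).
It fails at once if the tape roll is knocked more than 5 cm from its place (distance of tape from where it was at the start of the episode above 0.05 m).
Of nut_1, nut_2, nut_3, nut_4 only 3 to 4 are there at a start; the rules pass over those that are not, and their reading is None.
At some moment in a run one of nut_1, nut_2, nut_3, nut_4 may be knocked a few centimetres aside while the robot is not near it.
It also fails if it takes over 200 s, if anything falls off the work surface, if the arm or the gripper's body presses on something with over 40 N, if the wrist force passes 120 N, or if a joint passes its speed limit or range.

## Robot

A 6-joint arm with a two-finger parallel gripper is mounted at the origin on the work surface; the furniture and walls round the work are solid. World frame = base frame: x ahead of the robot, y to its left, z up, the work surface at z = 0. Lengths are in m, angles in degrees, forces in N, time in s.
With the tool pointing down it reaches from about 0.3 to 0.85 m from the base axis. Payload 5.4 kg.
Tool frame: the origin (TCP) lies at the very end of the fingers, on their centre line; the grasp point (between the pads) lies 19 mm behind it; z points along the fingers, y is the line along which they close (so a half turn about z gives the same grasp; the last joint's range is limited). The gripper opens to 85 mm and grips with 20 to 120 N. Pads are 22 mm wide; open, the fingers measure 114 mm over their backs; the gripper's body (76 mm by 85 mm) begins 54 mm behind the grasp point. The pads swing forward as they close: fully open they stand 13 mm farther back than shut.
Start: joints at [58.207, 9.076, 91.501, -0, 79.423, -12.038], TCP at [0.194, 0.541, 0.231] pointing down, gripper open.
Joint ranges: [-166.64, 166.64], [-54.1, 131.32], [10.49, 154.53], [-73.88, 253.88], [9.74, 151.15], [-171.62, 171.62]. Speed limits (degrees/s): [147.25, 147.25, 180, 180, 180, 180].

## Interface

Orientations are given as a 3x3 rotation matrix whose columns are the frame's x, y, z axes.
In Python, from workcell import readout, optics, arm gives the robot as it stands.
- The arm moves only by the tool send_rows, never from a script. Its argument "series" is a list of rows, each an object of numbers: "x", "y", "z": the shift along the tool's x, y, z in cm; "roll": the turn about the tool's z in degrees. A call has exactly 10 rows; each row shifts and turns the commanded pose from where the row before left it, along the tool's axes as they then stand; what a row does not reach is not made up. A row lasts 1/10 s, in which the tool goes at most 50 mm and 8.59 degrees, less where a joint would pass 70% of its speed; a pose out of reach is approached as far as the arm can. A call with a gripper value outside its range is refused whole. "grip" is the opening in per cent of the stroke, from 0 (shut) to 100 (fully open), set as the call begins (left out, the last holds). The fingers move at their own pace and stop on an object; "grip_force" is the grip in N (left out, the last holds). Time passes only in rows, so rows that do not move let the fingers close, or fill a call up. It gives the time, the measured TCP pose, the force, the opening and the grip force at its end, in the units of the state.
- readout.get_state(): the state, without advancing time (a new reading comes with each control period).
- optics.capture(name): name is "side" or "top" or "wrist"; returns a dict with "pixels" (400x640x3 uint8, red, green, blue), "intrinsics" (3x3 intrinsics, pixels), "view" (4x4, takes a point from world to camera coordinates). Camera axes: x right, y down, z forward; pixel columns grow to the right and rows downward; lengths in m; the calibration is good to about 2 mm. A picture is of the moment at which its call begins. There is no depth.
- arm.finish_job(): hands the job in; it is judged then, once.
The state is a dict: "clock": time; "joint_pos": joint angles; "joint_vel": joint speeds; "joint_torque": joint torques, N m; "eef_pos": TCP position; "eef_rot": TCP orientation; "force": force on the tool from outside, world axes, zero at the start; "moment": the same for the moment, N m; "opening": opening from 0.0 (shut) to 1.0 (fully open); "grasp_force": force on a finger pad.
Only numpy, scipy, OpenCV 4.12 (cv2) and the standard library are available. Lean on these libraries where they do the work, as an engineer would, in place of code of your own. Each camera call takes 0.05 s, during which the arm holds its last target. There are 200 camera calls.

## Working session

There is one attempt and no reset: what is moved stays moved. The work goes in short steps, Python scripts to look and compute and a tool call to move; the robot and the scene stay as the last step left them, time stands still between calls to the robot, and variables do not carry over. Pictures are saved under pics/ and viewed, at most 14 in all, crops included, and the job is handed in when it is done.

Besides the shell and the picture viewer there is one more tool, called by a JSON object that holds its "api" and its "payload", one argument or row to a line. send_rows: Moves the arm, as the interface text tells. Its arguments: {"type":"object","properties":{"series":{"type":"array","items":{"type":"object","properties":{"x":{"type":"number"},"y":{"type":"number"},"z":{"type":"number"},"roll":{"type":"number"}}}},"grip":{"type":"number"},"grip_force":{"type":"number"}},"required":["series"]}

```bash
mkdir -p pics; ls
cat > h.py <<'E'
import numpy as np, cv2, json
from workcell import readout, optics, arm
def snap(name,fn):
    d=optics.capture(name); np.savez('pics/'+fn+'.npz',p=d['pixels'],K=d['intrinsics'],V=d['view'])
    cv2.imwrite('pics/'+fn+'.png',np.asarray(d['pixels'])[:,:,::-1]); return d
def load(fn):
    z=np.load('pics/'+fn+'.npz'); return z['p'],z['K'],z['V']
def ray(fn,u,v):
    _,K,V=load(fn); R=V[:3,:3];t=V[:3,3]
    d=R.T@np.linalg.solve(K,[u,v,1.]); return -R.T@t,d
def at(fn,u,v,z):
    o,d=ray(fn,u,v); return (o+d*(z-o[2])/d[2]).round(4)
def tri(obs):
    A=np.zeros((3,3));b=np.zeros(3);L=[]
    for f,u,v in obs:
        o,d=ray(f,u,v);d=d/np.linalg.norm(d);P=np.eye(3)-np.outer(d,d);A+=P;b+=P@o;L.append((P,o))
    x=np.linalg.solve(A,b); return x.round(4),[round(float(np.linalg.norm(P@(x-o))),4) for P,o in L]
def proj(fn,p):
    _,K,V=load(fn); q=K@(V[:3,:3]@np.asarray(p,float)+V[:3,3]); return (q[:2]/q[2]).round(1)
E
python3 - <<'E'
from h import *
s=readout.get_state(); print(s['eef_pos'],s['eef_rot'],s['clock'],s['opening'])
for n in('top','side','wrist'):
    d=snap(n,n+'0'); V=np.array(d['view']); print(n,d['intrinsics'][0],(-V[:3,:3].T@V[:3,3]).round(3),V[2,:3].round(3))
a=cv2.imread('pics/top0.png');b=cv2.imread('pics/side0.png')
E
```

```text
pics
[0.19404503 0.5406124  0.23026515] [[-9.41149876e-01  3.37987963e-01 -1.02392251e-03]
 [ 3.37989283e-01  9.41148453e-01 -1.68323246e-03]
 [ 3.94750778e-04 -1.93024886e-03 -9.99998059e-01]] 0.0 0.996431743985853
top [366.77328513   0.         325.69551332] [0.438 0.017 0.922] [ 0.091 -0.018 -0.996]
side [385.77738212   0.         324.47639313] [0.518 0.882 0.571] [-0.009 -0.878 -0.479]
wrist [320.0184855    0.         320.52401529] [0.124 0.566 0.373] [ 0.272 -0.099 -0.957]
```

View pics/top0.png

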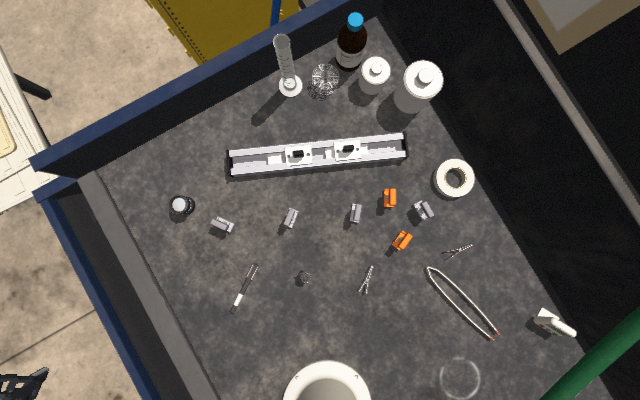

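View pics/side0.png

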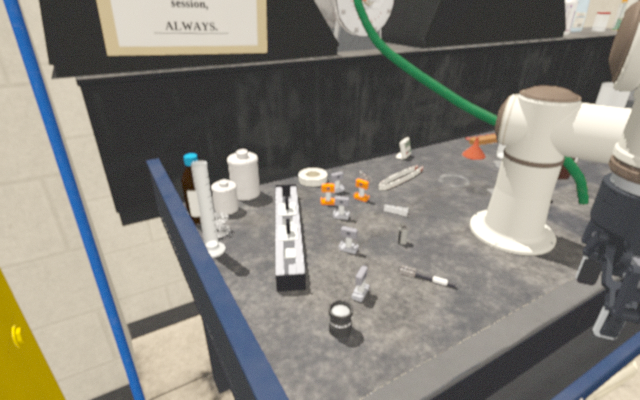

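Top view: rail from about (230,163) to (406,146), lugs near (298,153) and (348,148). There are four grey nuts at (222,226), (291,218), (355,213) and (424,211), and two orange look-alikes. I'll enlarge both views.

Run:
```python
from h import *
a=cv2.imread('pics/top0.png')[125:260,200:460]; cv2.imwrite('pics/t1.png',cv2.resize(a,None,fx=3,fy=3,interpolation=cv2.INTER_CUBIC))
a=cv2.imread('pics/side0.png')[165:310,255:385]; cv2.imwrite('pics/s1.png',cv2.resize(a,None,fx=4,fy=4,interpolation=cv2.INTER_CUBIC))
```

```text
(no output)
```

View pics/t1.png

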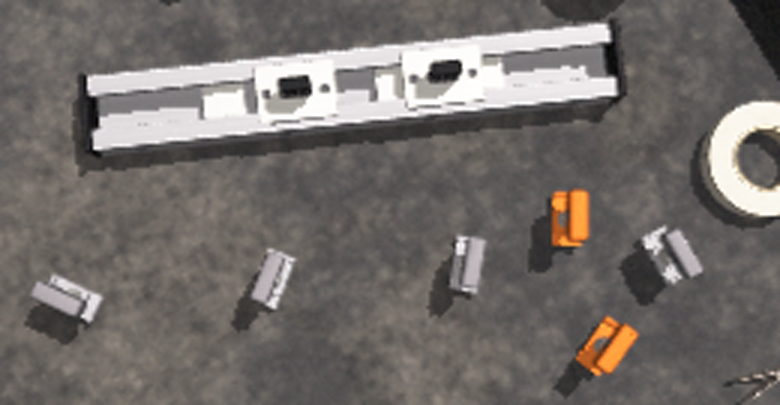

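View pics/s1.png

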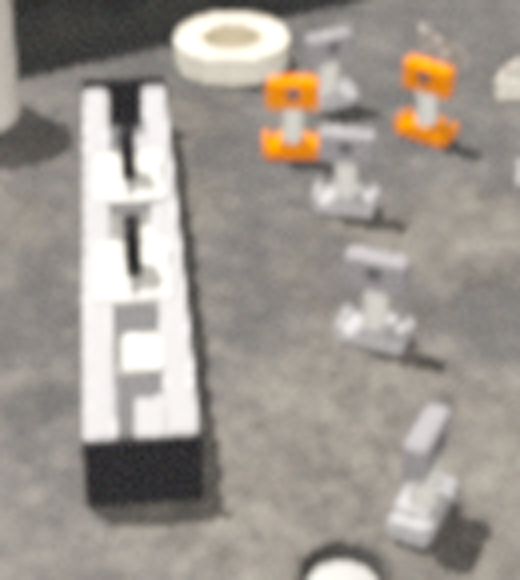

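Run:
```python
from h import *
T=lambda u,v:(200+(u+.5)/3-.5,125+(v+.5)/3-.5)
S=lambda u,v:(255+u/4,165+v/4)
print('lugs',at('top0',*T(295,86),.074),at('top0',*T(445,70),.074))
for k,t,s in[('lugL',(295,86),(133,222)),('lugR',(445,70),(127,130))]+[('n1',(60,297),(430,425)),('n2',(268,279),(376,258)),('n3',(463,264),(347,133)),('n4',(684,254),(330,38))]:
    print(k,tri([('top0',*T(*t)),('side0',*S(*s))]))
for k,a,b in[('n1',(33,289),(88,307)),('n2',(277,251),(258,304)),('n3',(470,237),(457,292)),('n4',(671,231),(698,276))]:
    p,q=at('top0',*T(*a),.064),at('top0',*T(*b),.064); print(k,(p+q)/2,np.linalg.norm(p-q),np.degrees(np.arctan2(*(q-p)[[1,0]])))
print('rail',[at('top0',*T(*c),.037) for c in[(88,77),(609,25),(93,150),(617,94)]])
```

```text
lugs [0.5981 0.0663 0.074 ] [ 0.6107 -0.0509  0.074 ]
lugL (array([0.5988, 0.0665, 0.0714]), [0.0002, 0.0002])
lugR (array([ 0.6115, -0.051 ,  0.0732]), [0.0006, 0.0006])
n1 (array([0.4333, 0.2489, 0.0603]), [0.0017, 0.0017])
n2 (array([0.4489, 0.0878, 0.0591]), [0.0006, 0.0006])
n3 (array([ 0.4599, -0.0643,  0.0642]), [0.0005, 0.0005])
n4 (array([ 0.4663, -0.2398,  0.0563]), [0.0005, 0.0005])
n1 [0.43425 0.2473  0.064  ] 0.04487282028132397 -108.3138162771536
n2 [0.4495  0.08775 0.064  ] 0.043488504228129055 160.523424501068
n3 [ 0.459  -0.0647  0.064 ] 0.044093083357823824 166.0898196499122
n4 [ 0.46695 -0.238    0.064  ] 0.04067099703720084 -150.2201716018636
rail [array([0.6126, 0.2363, 0.037 ]), array([ 0.6557, -0.1892,  0.037 ]), array([0.5529, 0.2311, 0.037 ]), array([ 0.5983, -0.1944,  0.037 ])]
```

```bash
cat >> h.py <<'E'
def go(p,yaw=None):
    s=readout.get_state(); R=np.array(s['eef_rot']); t=np.array(s['eef_pos'])
    cur=np.degrees(np.arctan2(R[1,1],R[0,1]))
    print('tcp',t.round(4),'yaw %.2f'%cur,'F',np.array(s['force']).round(1),'open %.3f'%s['opening'],'t',s['clock'])
    print(' shift now-frame cm',(R.T@(np.array(p)-t)*100).round(2))
    if yaw is not None:
        r=-((yaw-cur+90)%180-90); c,n=np.cos(np.radians(r)),np.sin(np.radians(r))
        Q=R@np.array([[c,-n,0],[n,c,0],[0,0,1]]); print(' roll %.2f'%r,'then shift',(Q.T@(np.array(p)-t)*100).round(2),'j6',round(s['joint_pos'][5],1))
RC=np.array([.604,.021]);RY=6.0
def rail(x,y,z):
    a=np.radians(RY);return np.array([RC[0]+x*np.cos(a)-y*np.sin(a),RC[1]+x*np.sin(a)+y*np.cos(a),z])
E
python3 -c "
from h import *
go([.5985,.0664,.15],6.0)"
```

```text
tcp [0.1941 0.5407 0.2305] yaw 70.24 F [0.4 0.2 0.2] open 1.004 t 0.15
 shift now-frame cm [-54.09 -30.96   8.08]
 roll 64.24 then shift [-51.39  35.26   8.08] j6 -12.0
```

{"api": "send_rows", "payload": {
  "series": [
    {"roll":8},
    {"roll":8},
    {"roll":8},
    {"roll":8},
    {"roll":8},
    {"roll":8},
    {"roll":8},
    {"roll":8.24},
    {},
    {}
  ],
  "grip": 60
}}

```text
invalid input
```

{"api": "send_rows", "payload": {
  "series": [
    {"x":-2.57,"y":1.76},
    {"x":-2.57,"y":1.76},
    {"x":-2.57,"y":1.76},
    {"x":-2.57,"y":1.76},
    {"x":-2.57,"y":1.76},
    {"x":-2.57,"y":1.76},
    {"x":-2.57,"y":1.76},
    {"x":-2.57,"y":1.76},
    {"x":-2.57,"y":1.76},
    {"x":-2.57,"y":1.76}
  ]
}}

```text
invalid input
```

{"api": "send_rows", "payload": {
  "series": [
    {"x":-2.57,"y":1.76,"z":1},
    {"x":-2.57,"y":1.76,"z":1},
    {"x":-2.57,"y":1.76,"z":1},
    {"x":-2.57,"y":1.76,"z":1},
    {"x":-2.57,"y":1.76,"z":1},
    {"x":-2.57,"y":1.76,"z":1},
    {"x":-2.57,"y":1.76,"z":1},
    {"x":-2.57,"y":1.76,"z":1},
    {"x":-2.57,"y":1.76},
    {}
  ]
}}

```text
invalid input
```

```bash
python3 -c "
from h import *
go([.5985,.0664,.046],6.0)
snap('wrist','w1')"
```

```text
tcp [0.1941 0.5407 0.2305] yaw 70.24 F [0.4 0.2 0.2] open 1.004 t 0.15
 shift now-frame cm [-54.1  -30.94  18.48]
 roll 64.24 then shift [-51.38  35.27  18.48] j6 -12.0
```

View pics/w1.png

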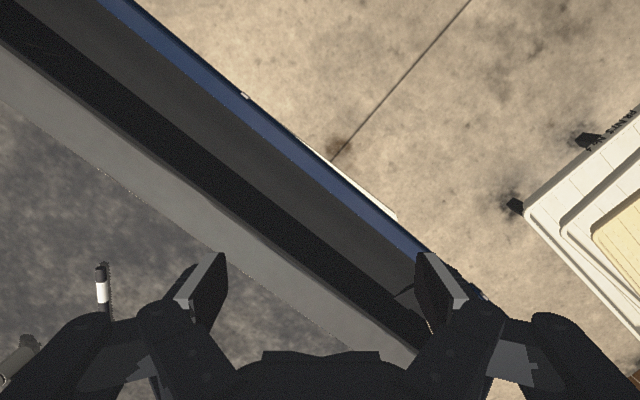

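The calls were refused, so nothing moved (the picture shows only the start pose). The rows probably need all four numbers.

{"api": "send_rows", "payload": {
  "series": [
    {"x":0,"y":0,"z":0,"roll":8},
    {"x":0,"y":0,"z":0,"roll":8},
    {"x":0,"y":0,"z":0,"roll":8},
    {"x":0,"y":0,"z":0,"roll":8},
    {"x":0,"y":0,"z":0,"roll":8},
    {"x":0,"y":0,"z":0,"roll":8},
    {"x":0,"y":0,"z":0,"roll":8},
    {"x":0,"y":0,"z":0,"roll":8.24},
    {"x":0,"y":0,"z":0,"roll":0},
    {"x":0,"y":0,"z":0,"roll":0}
  ],
  "grip": 60
}}

```text
clock: 1.2
eef_pos: [0.1943, 0.541, 0.2311]
eef_rot: [[-0.108, 0.994, -0.0], [0.994, 0.108, -0.0], [-0.0, -0.0, -1.0]]
force: [0.4, -0.8, -0.1]
opening: 0.602
grasp_force: 0.0
```

{"api": "send_rows", "payload": {
  "series": [
    {"x":-2.57,"y":1.76,"z":0,"roll":0},
    {"x":-2.57,"y":1.76,"z":0,"roll":0},
    {"x":-2.57,"y":1.76,"z":0,"roll":0},
    {"x":-2.57,"y":1.76,"z":0,"roll":0},
    {"x":-2.57,"y":1.76,"z":0,"roll":0},
    {"x":-2.57,"y":1.76,"z":0,"roll":0},
    {"x":-2.57,"y":1.76,"z":0,"roll":0},
    {"x":-2.57,"y":1.76,"z":0,"roll":0},
    {"x":-2.57,"y":1.76,"z":0,"roll":0},
    {"x":-2.57,"y":1.76,"z":0,"roll":0}
  ]
}}

```text
clock: 2.2
eef_pos: [0.397, 0.3029, 0.2314]
eef_rot: [[-0.108, 0.994, 0.0], [0.994, 0.108, 0.0], [0.0, 0.0, -1.0]]
force: [0.3, 0.1, -0.7]
opening: 0.6
grasp_force: 0.0
```

{"api": "send_rows", "payload": {
  "series": [
    {"x":-2.57,"y":1.76,"z":1,"roll":0},
    {"x":-2.57,"y":1.76,"z":1,"roll":0},
    {"x":-2.57,"y":1.76,"z":1,"roll":0},
    {"x":-2.57,"y":1.76,"z":1,"roll":0},
    {"x":-2.57,"y":1.76,"z":1,"roll":0},
    {"x":-2.57,"y":1.76,"z":1,"roll":0},
    {"x":-2.57,"y":1.76,"z":1,"roll":0},
    {"x":-2.57,"y":1.76,"z":1,"roll":0},
    {"x":-2.57,"y":1.76,"z":0,"roll":0},
    {"x":-2.57,"y":1.76,"z":0,"roll":0}
  ]
}}

```text
clock: 3.2
eef_pos: [0.5986, 0.0657, 0.1507]
eef_rot: [[-0.107, 0.994, -0.001], [0.994, 0.108, 0.0], [0.0, -0.001, -1.0]]
force: [-0.2, 0.9, 0.8]
opening: 0.603
grasp_force: 0.0
```

```bash
python3 -c "
from h import *
go([.5985,.0664,.046],6.0)
snap('wrist','w2')"
```

```text
tcp [0.5986 0.0657 0.1507] yaw 6.17 F [-0.2  0.9  0.8] open 0.603 t 3.2
 shift now-frame cm [6.000e-02 1.000e-02 1.047e+01]
 roll 0.17 then shift [6.000e-02 1.000e-02 1.047e+01] j6 -11.4
```

View pics/w2.png

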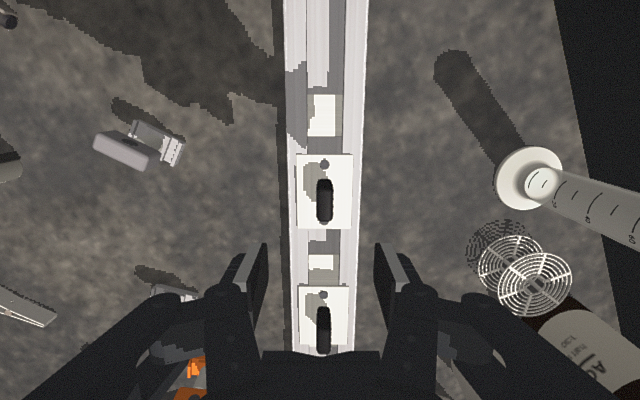

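Wrist view: rail runs vertically at column ~325, aligned with the tool. The left lug's top is at about (325,200), the right lug at (323,328), and the pads stand at rows 245–300.

```bash
python3 -c "
from h import *
print(proj('w2',[.5985,.0664,.074]),proj('w2',[.611,-.051,.074]))
print('lugtop',at('w2',325,187,.074), at('w2',325,213,.059))
for v in(90,330):print([at('w2',u,v,.037) for u in((285,366) if v==90 else (283,362))])
for v in (20,100,340): print(rail(-.0305,.1,.037),proj('w2',rail(-.0305,.1,.037)),proj('w2',rail(.0305,.1,.037)))
"
```

```text
[321.5 206. ] [321.  340.7]
lugtop [0.5994 0.0809 0.074 ] [0.6024 0.056  0.059 ]
[array([0.5621, 0.1436, 0.037 ]), array([0.6233, 0.1502, 0.037 ])]
[array([ 0.5769, -0.0748,  0.037 ]), array([ 0.6522, -0.0664,  0.037 ])]
[0.56321424 0.11726407 0.037     ] [283.9 125.3] [361.6 125.6]
[0.56321424 0.11726407 0.037     ] [283.9 125.3] [361.6 125.6]
[0.56321424 0.11726407 0.037     ] [283.9 125.3] [361.6 125.6]
```

{"api": "send_rows", "payload": {
  "series": [
    {"x":0,"y":0.1,"z":2,"roll":0},
    {"x":0,"y":0,"z":2,"roll":0},
    {"x":0,"y":0,"z":2,"roll":0},
    {"x":0,"y":0,"z":2,"roll":0},
    {"x":0,"y":0,"z":1,"roll":0},
    {"x":0,"y":0,"z":1,"roll":0},
    {"x":0,"y":0,"z":0.2,"roll":0},
    {"x":0,"y":0,"z":0,"roll":0},
    {"x":0,"y":0,"z":0,"roll":0},
    {"x":0,"y":0,"z":0,"roll":0}
  ]
}}

```text
clock: 4.25
eef_pos: [0.5999, 0.0668, 0.0503]
eef_rot: [[-0.105, 0.994, 0.002], [0.994, 0.105, -0.0], [-0.0, 0.002, -1.0]]
force: [-0.4, 0.2, -0.6]
opening: 0.603
grasp_force: 0.0
```

{"api": "send_rows", "payload": {
  "series": [
    {"x":0,"y":0,"z":0,"roll":0},
    {"x":0,"y":0,"z":0,"roll":0},
    {"x":0,"y":0,"z":0,"roll":0},
    {"x":0,"y":0,"z":0,"roll":0},
    {"x":0,"y":0,"z":0,"roll":0},
    {"x":0,"y":0,"z":0,"roll":0},
    {"x":0,"y":0,"z":0,"roll":0},
    {"x":0,"y":0,"z":0,"roll":0},
    {"x":0,"y":0,"z":0,"roll":0},
    {"x":0,"y":0,"z":0,"roll":0}
  ],
  "grip": 0,
  "grip_force": 30
}}

```text
clock: 5.25
eef_pos: [0.6011, 0.067, 0.0499]
eef_rot: [[-0.104, 0.995, 0.005], [0.995, 0.104, 0.0], [-0.0, 0.005, -1.0]]
force: [7.3, 0.7, -2.8]
opening: 0.131
grasp_force: 36.5
```

{"api": "send_rows", "payload": {
  "series": [
    {"x":0.5,"y":0.15,"z":0,"roll":0},
    {"x":1.5,"y":0,"z":0,"roll":0},
    {"x":1.5,"y":0,"z":0,"roll":0},
    {"x":1.5,"y":0,"z":0,"roll":0},
    {"x":1.5,"y":0,"z":0,"roll":0},
    {"x":1.5,"y":0,"z":0,"roll":0},
    {"x":1.5,"y":0,"z":0,"roll":0},
    {"x":1.5,"y":0,"z":0,"roll":0},
    {"x":1.5,"y":0,"z":0,"roll":0},
    {"x":0.5,"y":0,"z":0,"roll":0}
  ]
}}

```text
clock: 6.25
eef_pos: [0.5874, 0.1984, 0.0498]
eef_rot: [[-0.106, 0.994, 0.002], [0.994, 0.106, 0.001], [0.0, 0.002, -1.0]]
force: [2.7, -2.1, 5.0]
opening: 0.133
grasp_force: 37.7
```

{"api": "send_rows", "payload": {
  "series": [
    {"x":0.1,"y":0,"z":0,"roll":0},
    {"x":0.1,"y":0,"z":0,"roll":0},
    {"x":0.1,"y":0,"z":0,"roll":0},
    {"x":0.1,"y":0,"z":0,"roll":0},
    {"x":0.1,"y":0,"z":0,"roll":0},
    {"x":0,"y":0,"z":0,"roll":0},
    {"x":0,"y":0,"z":0,"roll":0},
    {"x":0,"y":0,"z":0,"roll":0},
    {"x":0,"y":0,"z":0,"roll":0},
    {"x":0,"y":0,"z":0,"roll":0}
  ]
}}

```text
clock: 7.25
eef_pos: [0.5873, 0.1994, 0.0498]
eef_rot: [[-0.105, 0.995, 0.001], [0.995, 0.105, -0.003], [-0.004, 0.001, -1.0]]
force: [2.3, -8.9, 5.7]
opening: 0.131
grasp_force: 37.9
```

{"api": "send_rows", "payload": {
  "series": [
    {"x":0,"y":0,"z":0,"roll":0},
    {"x":0,"y":0,"z":0,"roll":0},
    {"x":0,"y":0,"z":0,"roll":0},
    {"x":0,"y":0,"z":0,"roll":0},
    {"x":0,"y":0,"z":-1,"roll":0},
    {"x":0,"y":0,"z":-2,"roll":0},
    {"x":0,"y":0,"z":-2,"roll":0},
    {"x":0,"y":0,"z":-2,"roll":0},
    {"x":-1,"y":0,"z":-1,"roll":0},
    {"x":-2,"y":0,"z":0,"roll":0}
  ],
  "grip": 50
}}

```text
clock: 8.25
eef_pos: [0.591, 0.1719, 0.1319]
eef_rot: [[-0.107, 0.994, 0.004], [0.994, 0.107, 0.001], [0.0, 0.004, -1.0]]
force: [0.2, 0.7, -0.2]
opening: 0.501
grasp_force: 0.0
```

{"api": "send_rows", "payload": {
  "series": [
    {"x":-3,"y":0,"z":0,"roll":0},
    {"x":-3,"y":0,"z":0,"roll":0},
    {"x":-3,"y":0,"z":0,"roll":0},
    {"x":-3,"y":0,"z":0,"roll":0},
    {"x":-3,"y":0,"z":0,"roll":0},
    {"x":-3,"y":0,"z":0,"roll":0},
    {"x":-3,"y":0,"z":0,"roll":0},
    {"x":-1.2,"y":0,"z":0,"roll":0},
    {"x":0,"y":0,"z":0,"roll":0},
    {"x":0,"y":0,"z":0,"roll":0}
  ]
}}

```text
clock: 9.25
eef_pos: [0.6126, -0.0486, 0.1291]
eef_rot: [[-0.105, 0.995, -0.001], [0.995, 0.105, 0.001], [0.001, -0.0, -1.0]]
force: [-0.1, -0.5, -0.6]
opening: 0.502
grasp_force: 0.0
```

```bash
python3 -c "
from h import *
go([.6125,-.051,.048],6.0)
snap('wrist','w3')
snap('side','side1')"
```

```text
tcp [ 0.6126 -0.0486  0.1291] yaw 6.00 F [-0.1 -0.5 -0.6] open 0.502 t 9.25
 shift now-frame cm [-0.24 -0.03  8.11]
 roll 0.00 then shift [-0.24 -0.03  8.11] j6 -21.8
```

View pics/w3.png

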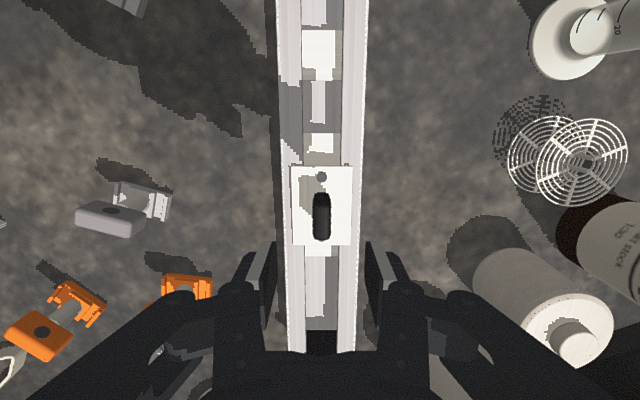

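Right lug at (321,216), centred under the tool. The canister stands at the right, so I'll check its clearance, then go down.

```bash
python3 -c "
from h import *
print(at('w3',475,260,0),at('w3',470,240,.0), at('w3',530,330,.1),at('w3',580,180,0.05))
print(at('top0',362,75,.1),at('top0',395,100,.0),at('top0',405,75,.1))"
```

```text
[ 0.7644 -0.1035  0.    ] [ 0.7548 -0.0838  0.    ] [ 0.753  -0.1012  0.1   ] [ 0.7938 -0.0097  0.05  ]
[ 0.7772 -0.083   0.1   ] [ 0.7518 -0.1799  0.    ] [ 0.7775 -0.1831  0.1   ]
```

{"api": "send_rows", "payload": {
  "series": [
    {"x":-0.2,"y":0,"z":2,"roll":0},
    {"x":0,"y":0,"z":2,"roll":0},
    {"x":0,"y":0,"z":2,"roll":0},
    {"x":0,"y":0,"z":1,"roll":0},
    {"x":0,"y":0,"z":1,"roll":0},
    {"x":0,"y":0,"z":0,"roll":0},
    {"x":0,"y":0,"z":0,"roll":0},
    {"x":0,"y":0,"z":0,"roll":0},
    {"x":0,"y":0,"z":0,"roll":0},
    {"x":0,"y":0,"z":0,"roll":0}
  ]
}}

```text
clock: 10.35
eef_pos: [0.6136, -0.0515, 0.05]
eef_rot: [[-0.105, 0.995, 0.001], [0.995, 0.105, -0.0], [-0.0, 0.001, -1.0]]
force: [-0.4, -0.5, 0.5]
opening: 0.503
grasp_force: 0.0
```

{"api": "send_rows", "payload": {
  "series": [
    {"x":0,"y":0,"z":0,"roll":0},
    {"x":0,"y":0,"z":0,"roll":0},
    {"x":0,"y":0,"z":0,"roll":0},
    {"x":0,"y":0,"z":0,"roll":0},
    {"x":0,"y":0,"z":0,"roll":0},
    {"x":0,"y":0,"z":0,"roll":0},
    {"x":0,"y":0,"z":0,"roll":0},
    {"x":0,"y":0,"z":0,"roll":0},
    {"x":0,"y":0,"z":0,"roll":0},
    {"x":0,"y":0,"z":0,"roll":0}
  ],
  "grip": 0
}}

```text
clock: 11.35
eef_pos: [0.6135, -0.0513, 0.0495]
eef_rot: [[-0.105, 0.995, 0.001], [0.995, 0.105, -0.0], [-0.0, 0.001, -1.0]]
force: [2.2, 1.0, 0.5]
opening: 0.133
grasp_force: 33.8
```

{"api": "send_rows", "payload": {
  "series": [
    {"x":-0.5,"y":0,"z":0,"roll":0},
    {"x":-1.2,"y":0,"z":0,"roll":0},
    {"x":-1.2,"y":0,"z":0,"roll":0},
    {"x":-1.2,"y":0,"z":0,"roll":0},
    {"x":-1.2,"y":0,"z":0,"roll":0},
    {"x":-1.2,"y":0,"z":0,"roll":0},
    {"x":-1.2,"y":0,"z":0,"roll":0},
    {"x":-1.2,"y":0,"z":0,"roll":0},
    {"x":-1,"y":0,"z":0,"roll":0},
    {"x":-0.5,"y":0,"z":0,"roll":0}
  ]
}}

```text
clock: 12.35
eef_pos: [0.6243, -0.156, 0.0495]
eef_rot: [[-0.104, 0.995, 0.001], [0.995, 0.104, -0.0], [-0.0, 0.001, -1.0]]
force: [2.0, 2.7, 4.7]
opening: 0.133
grasp_force: 34.2
```

{"api": "send_rows", "payload": {
  "series": [
    {"x":-0.1,"y":0,"z":0,"roll":0},
    {"x":-0.1,"y":0,"z":0,"roll":0},
    {"x":-0.1,"y":0,"z":0,"roll":0},
    {"x":-0.1,"y":0,"z":0,"roll":0},
    {"x":-0.1,"y":0,"z":0,"roll":0},
    {"x":-0.1,"y":0,"z":0,"roll":0},
    {"x":0,"y":0,"z":0,"roll":0},
    {"x":0,"y":0,"z":0,"roll":0},
    {"x":0,"y":0,"z":0,"roll":0},
    {"x":0,"y":0,"z":0,"roll":0}
  ]
}}

```text
clock: 13.35
eef_pos: [0.6245, -0.1577, 0.0495]
eef_rot: [[-0.106, 0.994, -0.001], [0.994, 0.106, 0.004], [0.004, -0.001, -1.0]]
force: [2.1, 9.6, 7.5]
opening: 0.131
grasp_force: 34.8
```

Both slides are at their stops, which gives the rail centre (0.606, 0.0208) and yaw 5.95° in the arm's own frame. Next is nut 4, the rightmost.

{"api": "send_rows", "payload": {
  "series": [
    {"x":0,"y":0,"z":0,"roll":0},
    {"x":0,"y":0,"z":0,"roll":0},
    {"x":0,"y":0,"z":0,"roll":0},
    {"x":0,"y":0,"z":0,"roll":0},
    {"x":0,"y":0,"z":-1,"roll":0},
    {"x":0,"y":0,"z":-2,"roll":0},
    {"x":0,"y":0,"z":-2,"roll":0},
    {"x":0,"y":0,"z":-2,"roll":0},
    {"x":0,"y":0,"z":-2,"roll":0},
    {"x":0,"y":0,"z":-2,"roll":0}
  ],
  "grip": 50
}}

```text
clock: 14.35
eef_pos: [0.6247, -0.1609, 0.161]
eef_rot: [[-0.104, 0.995, 0.001], [0.995, 0.104, -0.0], [-0.001, 0.001, -1.0]]
force: [0.1, -1.1, -0.3]
opening: 0.498
grasp_force: 0.0
```

{"api": "send_rows", "payload": {
  "series": [
    {"x":0,"y":0,"z":0,"roll":8.25},
    {"x":0,"y":0,"z":0,"roll":8.25},
    {"x":0,"y":0,"z":0,"roll":8.25},
    {"x":0,"y":0,"z":0,"roll":8.25},
    {"x":0,"y":0,"z":0,"roll":8.25},
    {"x":0,"y":0,"z":0,"roll":8.25},
    {"x":0,"y":0,"z":0,"roll":8.25},
    {"x":0,"y":0,"z":0,"roll":8.25},
    {"x":0,"y":0,"z":0,"roll":0},
    {"x":0,"y":0,"z":0,"roll":0}
  ]
}}

```text
clock: 15.35
eef_pos: [0.6247, -0.1609, 0.1598]
eef_rot: [[0.864, 0.503, 0.0], [0.503, -0.864, -0.0], [0.0, 0.0, -1.0]]
force: [-0.6, 0.5, 0.1]
opening: 0.494
grasp_force: 0.0
```

{"api": "send_rows", "payload": {
  "series": [
    {"x":-2,"y":-0.1,"z":0,"roll":0},
    {"x":-2,"y":-0.1,"z":0,"roll":0},
    {"x":-2,"y":-0.1,"z":0,"roll":0},
    {"x":-2,"y":-0.1,"z":0,"roll":0},
    {"x":-2,"y":-0.1,"z":0,"roll":0},
    {"x":-2,"y":-0.1,"z":0,"roll":0},
    {"x":-2,"y":-0.1,"z":0,"roll":0},
    {"x":-2,"y":-0.1,"z":0,"roll":0},
    {"x":-1.7,"y":-0.1,"z":0,"roll":0},
    {"x":0,"y":0,"z":0,"roll":0}
  ]
}}

```text
clock: 16.35
eef_pos: [0.4657, -0.2422, 0.1596]
eef_rot: [[0.866, 0.5, -0.0], [0.5, -0.866, -0.0], [-0.0, 0.0, -1.0]]
force: [-0.8, -0.3, -0.4]
opening: 0.498
grasp_force: 0.0
```

```bash
sed -i 's/^RC=.*/RC=np.array([.606,.0208]);RY=5.95/' h.py; python3 -c "
from h import *
go([.4665,-.239,.16],-60)
snap('wrist','w4')"
```

```text
tcp [ 0.4657 -0.2422  0.1596] yaw -59.97 F [-0.8 -0.3 -0.4] open 0.498 t 16.35
 shift now-frame cm [ 0.23 -0.24 -0.04]
 roll 0.03 then shift [ 0.23 -0.24 -0.04] j6 19.3
```

View pics/w4.png

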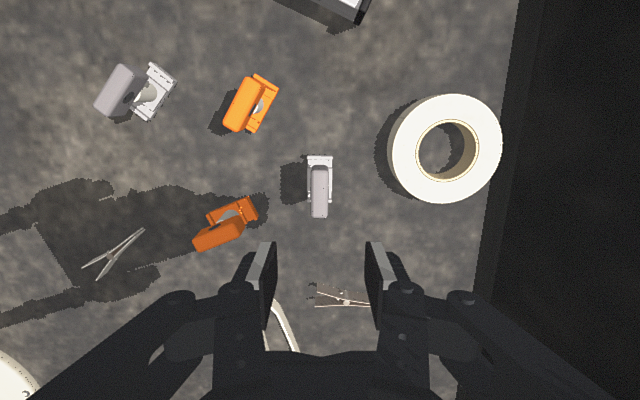

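Nut 4 is in view with its wing from about (319,168) to (319,218), near vertical, between the pads. The tape roll is well to the right. I'll measure it in code and reuse that for the other nuts.

```bash
cat >> h.py <<'E'
def wing(fn,u0,v0,z=.064,r=45):
    """grey wing near pixel: fit 40x14 mm rectangle (lilac, mid bright)"""
    p=load(fn)[0].astype(int); m=p.mean(2); lil=(p[:,:,2]-p[:,:,1]>=2)&(m>110)&(m<215)&(p.max(2)-p.min(2)<30)
    k=np.zeros_like(lil);k[max(0,v0-r):v0+r,max(0,u0-r):u0+r]=1
    lil=cv2.morphologyEx((lil&k).astype(np.uint8),cv2.MORPH_OPEN,np.ones((3,3)))
    n,l,s,c=cv2.connectedComponentsWithStats(lil); i=1+np.argmax(s[1:,4])
    ys,xs=np.where(l==i); q=np.array([at(fn,x,y,z)[:2] for x,y in zip(xs,ys)])
    rc=cv2.minAreaRect((q*1000).astype(np.float32)); b=cv2.boxPoints(rc)
    e=b[1]-b[0] if np.linalg.norm(b[1]-b[0])>np.linalg.norm(b[2]-b[1]) else b[2]-b[1]
    yaw=np.degrees(np.arctan2(e[1],e[0])); print(fn,'n',s[i,4],'box px',s[i,:4],'ctr mm',np.round(rc[0],1),'size',np.round(rc[1],1),'longyaw %.1f'%((yaw+90)%180-90)); return np.array(rc[0])/1000,yaw
E
python3 -c "
from h import *
p=load('w4')[0]
print([tuple(p[v,320]) for v in range(156,224,5)])
print([tuple(p[195,u]) for u in range(300,340,3)])
wing('w4',319,193)"
```

```text
[(np.uint8(228), np.uint8(224), np.uint8(221)), (np.uint8(238), np.uint8(234), np.uint8(233)), (np.uint8(100), np.uint8(99), np.uint8(96)), (np.uint8(189), np.uint8(183), np.uint8(181)), (np.uint8(204), np.uint8(195), np.uint8(194)), (np.uint8(207), np.uint8(199), np.uint8(198)), (np.uint8(209), np.uint8(198), np.uint8(197)), (np.uint8(210), np.uint8(198), np.uint8(198)), (np.uint8(204), np.uint8(196), np.uint8(195)), (np.uint8(206), np.uint8(196), np.uint8(196)), (np.uint8(205), np.uint8(194), np.uint8(196)), (np.uint8(204), np.uint8(195), np.uint8(195)), (np.uint8(194), np.uint8(185), np.uint8(187)), (np.uint8(104), np.uint8(99), np.uint8(99))]
[(np.uint8(69), np.uint8(68), np.uint8(64)), (np.uint8(64), np.uint8(62), np.uint8(61)), (np.uint8(52), np.uint8(52), np.uint8(51)), (np.uint8(255), np.uint8(253), np.uint8(250)), (np.uint8(153), np.uint8(146), np.uint8(148)), (np.uint8(199), np.uint8(188), np.uint8(190)), (np.uint8(200), np.uint8(196), np.uint8(193)), (np.uint8(206), np.uint8(196), np.uint8(198)), (np.uint8(209), np.uint8(202), np.uint8(200)), (np.uint8(181), np.uint8(173), np.uint8(175)), (np.uint8(246), np.uint8(242), np.uint8(241)), (np.uint8(110), np.uint8(107), np.uint8(104)), (np.uint8(112), np.uint8(110), np.uint8(104)), (np.uint8(114), np.uint8(109), np.uint8(107))]Traceback (most recent call last):
  File "<string>", line 6, in <module>
    wing('w4',319,193)
    ~~~~^^^^^^^^^^^^^^
  File "h.py", line 36, in wing
    n,l,s,c=cv2.connectedComponentsWithStats(lil); i=1+np.argmax(s[1:,4])
                                                       ~~~~~~~~~^^^^^^^^^
    return _wrapfunc(a, 'argmax', axis=axis, out=out, **kwds)
    return bound(*args, **kwds)
ValueError: attempt to get argmax of an empty sequence
```

```bash
sed -i 's/lil=(p\[:,:,2\]-p\[:,:,1\]>=2).*/g=cv2.GaussianBlur(p.astype(np.float32),(3,3),0); lil=(g[:,:,0]-g[:,:,1]>=5.5)\&(m>135)\&(m<225)\&(g[:,:,0]-g[:,:,2]<22)/' h.py
python3 -c "
from h import *
c,y=wing('w4',319,193)
wing('w3',110,218)
print(c); go([c[0],c[1],.036],y-90)"
```

```text
w4 n 783 box px [312 170  17  48] ctr mm [ 467.9 -239.7] size [38.2 12.6] longyaw 29.6
w3 n 815 box px [ 75 212  56  26] ctr mm [461.4 -73.6] size [11.8 38.1] longyaw -10.5
[ 0.46789835 -0.23973502]
tcp [ 0.4666 -0.2418  0.1597] yaw -59.97 F [ 0.5 -0.2 -0.3] open 0.499 t 16.4
 shift now-frame cm [ 0.21 -0.12 12.37]
 roll 0.40 then shift [ 0.21 -0.12 12.37] j6 19.4
```

{"api": "send_rows", "payload": {
  "series": [
    {"x":0.21,"y":-0.12,"z":2,"roll":0.4},
    {"x":0,"y":0,"z":2,"roll":0},
    {"x":0,"y":0,"z":2,"roll":0},
    {"x":0,"y":0,"z":2,"roll":0},
    {"x":0,"y":0,"z":2,"roll":0},
    {"x":0,"y":0,"z":1.5,"roll":0},
    {"x":0,"y":0,"z":0.8,"roll":0},
    {"x":0,"y":0,"z":0,"roll":0},
    {"x":0,"y":0,"z":0,"roll":0},
    {"x":0,"y":0,"z":0,"roll":0}
  ]
}}

```text
clock: 17.4
eef_pos: [0.469, -0.2398, 0.0374]
eef_rot: [[0.869, 0.494, 0.002], [0.494, -0.869, -0.001], [0.001, 0.002, -1.0]]
force: [0.7, 0.2, 0.9]
opening: 0.494
grasp_force: 0.0
```

{"api": "send_rows", "payload": {
  "series": [
    {"x":0,"y":0,"z":0,"roll":0},
    {"x":0,"y":0,"z":0,"roll":0},
    {"x":0,"y":0,"z":0,"roll":0},
    {"x":0,"y":0,"z":0,"roll":0},
    {"x":0,"y":0,"z":0,"roll":0},
    {"x":0,"y":0,"z":0,"roll":0},
    {"x":0,"y":0,"z":0,"roll":0},
    {"x":0,"y":0,"z":0,"roll":0},
    {"x":0,"y":0,"z":0,"roll":0},
    {"x":0,"y":0,"z":0,"roll":0}
  ],
  "grip": 0,
  "grip_force": 60
}}

```text
clock: 18.4
eef_pos: [0.4684, -0.2396, 0.037]
eef_rot: [[0.869, 0.494, 0.001], [0.494, -0.869, -0.0], [0.0, 0.001, -1.0]]
force: [-0.6, 1.4, 6.4]
opening: 0.156
grasp_force: 59.8
```

```bash
python3 -c "
from h import *
p=rail(0,-.108,.16); print(p)
go(p,5.95)"
```

```text
[ 0.61719534 -0.08661818  0.16      ]
tcp [ 0.4684 -0.2396  0.037 ] yaw -60.40 F [-0.6  1.4  6.4] open 0.156 t 18.4
 shift now-frame cm [ 20.5   -5.94 -12.3 ]
 roll -66.35 then shift [ 13.66  16.39 -12.3 ] j6 20.1
```

{"api": "send_rows", "payload": {
  "series": [
    {"x":0,"y":0,"z":-1,"roll":0},
    {"x":0,"y":0,"z":-2.5,"roll":0},
    {"x":0,"y":0,"z":-2.5,"roll":-8.3},
    {"x":0,"y":0,"z":-2.5,"roll":-8.3},
    {"x":0,"y":0,"z":-2.5,"roll":-8.3},
    {"x":0,"y":0,"z":-1.3,"roll":-8.3},
    {"x":0,"y":0,"z":0,"roll":-8.3},
    {"x":0,"y":0,"z":0,"roll":-8.3},
    {"x":0,"y":0,"z":0,"roll":-8.3},
    {"x":0,"y":0,"z":0,"roll":-8.3}
  ]
}}

```text
clock: 19.4
eef_pos: [0.4678, -0.2392, 0.1594]
eef_rot: [[-0.111, 0.994, -0.0], [0.994, 0.111, 0.0], [0.0, -0.0, -1.0]]
force: [0.3, 0.3, -2.3]
opening: 0.152
grasp_force: 59.0
```

{"api": "send_rows", "payload": {
  "series": [
    {"x":1.7,"y":2.05,"z":0,"roll":0},
    {"x":1.7,"y":2.05,"z":0,"roll":0},
    {"x":1.7,"y":2.05,"z":0,"roll":0},
    {"x":1.7,"y":2.05,"z":0,"roll":0},
    {"x":1.7,"y":2.05,"z":0,"roll":0},
    {"x":1.7,"y":2.05,"z":0,"roll":0},
    {"x":1.7,"y":2.05,"z":0,"roll":0},
    {"x":1.76,"y":2.05,"z":0,"roll":0},
    {"x":0,"y":0,"z":0,"roll":0},
    {"x":0,"y":0,"z":0,"roll":0}
  ]
}}

```text
clock: 20.4
eef_pos: [0.6166, -0.0861, 0.1591]
eef_rot: [[-0.106, 0.994, -0.001], [0.994, 0.106, -0.0], [-0.0, -0.001, -1.0]]
force: [0.6, 0.0, -2.0]
opening: 0.148
grasp_force: 59.1
```

```bash
python3 -c "
from h import *
p=rail(0,-.108,.088)
go(p,5.95); snap('wrist','w5')"
```

```text
tcp [ 0.6166 -0.0861  0.1591] yaw 6.06 F [ 0.6  0.  -2. ] open 0.148 t 20.4
 shift now-frame cm [-0.06  0.06  7.11]
 roll 0.11 then shift [-0.06  0.06  7.11] j6 -25.1
```

View pics/w5.png

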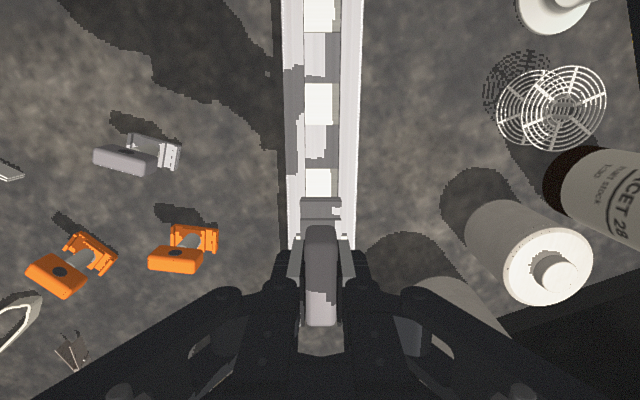

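Nut 4 sits upright and centred in the pads (wing columns 304–337, bar along the rail), and the slot ahead is at columns 306–341. Lowering it.

{"api": "send_rows", "payload": {
  "series": [
    {"x":-0.06,"y":0.06,"z":2,"roll":0.1},
    {"x":0,"y":0,"z":2,"roll":0},
    {"x":0,"y":0,"z":2,"roll":0},
    {"x":0,"y":0,"z":1,"roll":0},
    {"x":0,"y":0,"z":0.5,"roll":0},
    {"x":0,"y":0,"z":0.5,"roll":0},
    {"x":0,"y":0,"z":0.5,"roll":0},
    {"x":0,"y":0,"z":0.5,"roll":0},
    {"x":0,"y":0,"z":0.3,"roll":0},
    {"x":0,"y":0,"z":0,"roll":0}
  ]
}}

```text
clock: 21.45
eef_pos: [0.6173, -0.0867, 0.0659]
eef_rot: [[-0.103, 0.995, -0.001], [0.995, 0.103, 0.0], [0.0, -0.001, -1.0]]
force: [0.4, 0.3, -1.8]
opening: 0.151
grasp_force: 59.2
```

{"api": "send_rows", "payload": {
  "series": [
    {"x":0,"y":0,"z":0.4,"roll":0},
    {"x":0,"y":0,"z":0.4,"roll":0},
    {"x":0,"y":0,"z":0.3,"roll":0},
    {"x":0,"y":0,"z":0.3,"roll":0},
    {"x":0,"y":0,"z":0.3,"roll":0},
    {"x":0,"y":0,"z":0.2,"roll":0},
    {"x":0,"y":0,"z":0,"roll":0},
    {"x":0,"y":0,"z":0,"roll":0},
    {"x":0,"y":0,"z":0,"roll":0},
    {"x":0,"y":0,"z":0,"roll":0}
  ]
}}

```text
clock: 22.45
eef_pos: [0.6179, -0.087, 0.0479]
eef_rot: [[-0.103, 0.995, 0.001], [0.995, 0.103, -0.0], [-0.0, 0.001, -1.0]]
force: [-2.2, -0.5, 5.6]
opening: 0.147
grasp_force: 60.1
```

{"api": "send_rows", "payload": {
  "series": [
    {"x":0,"y":0,"z":0,"roll":-8},
    {"x":0,"y":0,"z":0,"roll":-8},
    {"x":0,"y":0,"z":0,"roll":-8},
    {"x":0,"y":0,"z":0,"roll":-8},
    {"x":0,"y":0,"z":0,"roll":-8},
    {"x":0,"y":0,"z":0,"roll":-8},
    {"x":0,"y":0,"z":0,"roll":-8},
    {"x":0,"y":0,"z":0,"roll":-8},
    {"x":0,"y":0,"z":0,"roll":-8},
    {"x":0,"y":0,"z":0,"roll":-8}
  ]
}}

```text
clock: 23.45
eef_pos: [0.6188, -0.0871, 0.0484]
eef_rot: [[-0.998, 0.066, 0.003], [0.066, 0.998, -0.001], [-0.003, -0.0, -1.0]]
force: [-0.7, 0.3, 6.0]
opening: 0.149
grasp_force: 60.1
```

{"api": "send_rows", "payload": {
  "series": [
    {"x":0,"y":0,"z":0,"roll":-5},
    {"x":0,"y":0,"z":0,"roll":-5},
    {"x":0,"y":0,"z":0,"roll":0},
    {"x":0,"y":0,"z":0,"roll":0},
    {"x":0,"y":0,"z":0,"roll":0},
    {"x":0,"y":0,"z":0,"roll":0},
    {"x":0,"y":0,"z":0,"roll":0},
    {"x":0,"y":0,"z":0,"roll":0},
    {"x":0,"y":0,"z":0,"roll":0},
    {"x":0,"y":0,"z":0,"roll":0}
  ]
}}

```text
clock: 24.45
eef_pos: [0.6187, -0.0871, 0.0483]
eef_rot: [[-0.995, -0.103, 0.003], [-0.103, 0.995, -0.001], [-0.003, -0.001, -1.0]]
force: [0.1, 0.7, 5.5]
opening: 0.153
grasp_force: 60.1
```

```bash
python3 -c "
from h import *
go(rail(0,-.108,.055),95.95);s=readout.get_state();print(s['moment'])"
```

```text
tcp [ 0.6187 -0.0871  0.0483] yaw 95.90 F [0.1 0.7 5.5] open 0.153 t 24.45
 shift now-frame cm [ 0.14  0.07 -0.67]
 roll -0.05 then shift [ 0.14  0.07 -0.67] j6 -115.0
[ 0.11655451  0.01792223 -0.00645321]
```

{"api": "send_rows", "payload": {
  "series": [
    {"x":0.12,"y":0,"z":0,"roll":0},
    {"x":0,"y":0,"z":-0.15,"roll":0},
    {"x":0,"y":0,"z":-0.15,"roll":0},
    {"x":0,"y":0,"z":-0.15,"roll":0},
    {"x":0,"y":0,"z":-0.15,"roll":0},
    {"x":0,"y":0,"z":-0.05,"roll":0},
    {"x":0,"y":0,"z":0,"roll":0},
    {"x":0,"y":0,"z":0,"roll":0},
    {"x":0,"y":0,"z":0,"roll":0},
    {"x":0,"y":0,"z":0,"roll":0}
  ]
}}

```text
clock: 25.45
eef_pos: [0.6162, -0.0871, 0.0536]
eef_rot: [[-0.995, -0.103, -0.0], [-0.103, 0.995, -0.0], [0.0, -0.0, -1.0]]
force: [1.6, -1.1, 3.9]
opening: 0.154
grasp_force: 59.8
```

{"api": "send_rows", "payload": {
  "series": [
    {"x":0,"y":0,"z":0,"roll":0},
    {"x":0,"y":0,"z":0,"roll":0},
    {"x":0,"y":0,"z":0,"roll":0},
    {"x":0,"y":0,"z":0,"roll":0},
    {"x":0,"y":0,"z":0,"roll":0},
    {"x":0,"y":0,"z":0,"roll":0},
    {"x":0,"y":0,"z":-1,"roll":0},
    {"x":0,"y":0,"z":-2,"roll":0},
    {"x":0,"y":0,"z":-3,"roll":0},
    {"x":0,"y":0,"z":-3,"roll":0}
  ],
  "grip": 45
}}

```text
clock: 26.45
eef_pos: [0.6162, -0.0869, 0.1453]
eef_rot: [[-0.995, -0.103, -0.0], [-0.103, 0.995, 0.0], [0.0, 0.0, -1.0]]
force: [0.4, 0.1, 0.7]
opening: 0.446
grasp_force: 0.0
```

```bash
python3 -c "
from h import *
go([.4595,-.0645,.15],76); snap('wrist','w6'); print(proj('w6',rail(0,-.108,.082)));snap('top','top1')
T=lambda u,v:(200+(u+.5)/3-.5,125+(v+.5)/3-.5)
print(T(463,264))"
```

```text
tcp [ 0.6162 -0.0869  0.1453] yaw 95.90 F [0.4 0.1 0.7] open 0.446 t 26.45
 shift now-frame cm [15.35  3.84 -0.47]
 roll 19.90 then shift [15.74 -1.61 -0.47] j6 -115.0
[320.1 215. ]
(354.0, 212.66666666666669)
```

View pics/w6.png

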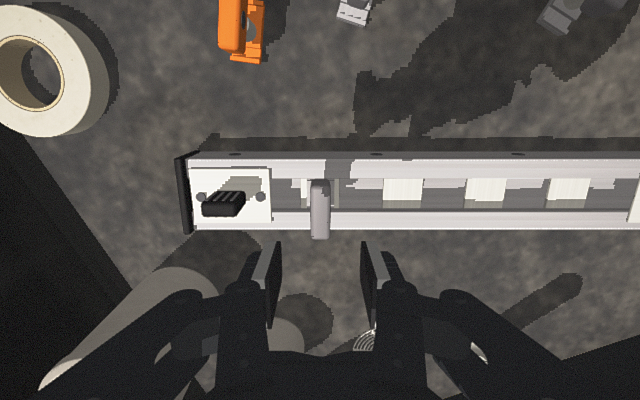

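Nut 4 is caught: wing at (320,210), square across the rail on its pad, and the other three pads are bare. On to nut 3.

{"api": "send_rows", "payload": {
  "series": [
    {"x":0,"y":0,"z":0,"roll":6.6},
    {"x":0,"y":0,"z":0,"roll":6.6},
    {"x":0,"y":0,"z":0,"roll":6.7},
    {"x":3,"y":-0.3,"z":-0.2,"roll":0},
    {"x":3,"y":-0.3,"z":-0.2,"roll":0},
    {"x":3,"y":-0.3,"z":-0.2,"roll":0},
    {"x":3,"y":-0.3,"z":-0.2,"roll":0},
    {"x":3,"y":-0.3,"z":-0.2,"roll":0},
    {"x":0.7,"y":-0.1,"z":0,"roll":0},
    {"x":0,"y":0,"z":0,"roll":0}
  ]
}}

```text
clock: 27.55
eef_pos: [0.4596, -0.0644, 0.1538]
eef_rot: [[-0.97, 0.242, 0.0], [0.242, 0.97, -0.0], [-0.0, -0.0, -1.0]]
force: [-0.4, 0.7, 0.1]
opening: 0.45
grasp_force: 0.0
```

```bash
python3 -c "
from h import *
go([.4595,-.0645,.15],76); snap('wrist','w7'); u,v=proj('w7',[.4595,-.0645,.064]);print(u,v)
c,y=wing('w7',int(u),int(v),r=70);go([c[0],c[1],.037],y-90)"
```

```text
tcp [ 0.4596 -0.0644  0.1538] yaw 75.98 F [-0.4  0.7  0.1] open 0.450 t 27.55
 shift now-frame cm [ 0.01 -0.01  0.38]
 roll -0.02 then shift [ 0.01 -0.01  0.38] j6 -98.9
320.0 201.6
w7 n 745 box px [299 181  20  48] ctr mm [460.2 -73.5] size [12.7 38. ] longyaw -9.3
tcp [ 0.4606 -0.0647  0.1541] yaw 75.99 F [-0.3 -0.2 -0.7] open 0.449 t 27.6
 shift now-frame cm [-0.16 -0.87 11.71]
 roll -4.71 then shift [-0.09 -0.88 11.71] j6 -98.9
```

{"api": "send_rows", "payload": {
  "series": [
    {"x":0,"y":0,"z":0,"roll":-4.7},
    {"x":-0.1,"y":-0.88,"z":0,"roll":0},
    {"x":0,"y":0,"z":2,"roll":0},
    {"x":0,"y":0,"z":2.5,"roll":0},
    {"x":0,"y":0,"z":2.5,"roll":0},
    {"x":0,"y":0,"z":2.5,"roll":0},
    {"x":0,"y":0,"z":1.5,"roll":0},
    {"x":0,"y":0,"z":0.8,"roll":0},
    {"x":0,"y":0,"z":0,"roll":0},
    {"x":0,"y":0,"z":0,"roll":0}
  ]
}}

```text
clock: 28.6
eef_pos: [0.4606, -0.0739, 0.0365]
eef_rot: [[-0.987, 0.162, 0.001], [0.162, 0.987, -0.001], [-0.001, -0.0, -1.0]]
force: [0.3, -0.7, 0.1]
opening: 0.445
grasp_force: 0.0
```

{"api": "send_rows", "payload": {
  "series": [
    {"x":0,"y":0,"z":0,"roll":0},
    {"x":0,"y":0,"z":0,"roll":0},
    {"x":0,"y":0,"z":0,"roll":0},
    {"x":0,"y":0,"z":0,"roll":0},
    {"x":0,"y":0,"z":0,"roll":0},
    {"x":0,"y":0,"z":0,"roll":0},
    {"x":0,"y":0,"z":0,"roll":0},
    {"x":0,"y":0,"z":0,"roll":0},
    {"x":0,"y":0,"z":0,"roll":0},
    {"x":0,"y":0,"z":0,"roll":0}
  ],
  "grip": 0
}}

```text
clock: 29.6
eef_pos: [0.4607, -0.0738, 0.0369]
eef_rot: [[-0.987, 0.162, 0.002], [0.162, 0.987, -0.001], [-0.002, -0.001, -1.0]]
force: [-0.2, 0.5, 6.6]
opening: 0.154
grasp_force: 59.4
```

```bash
python3 -c "
from h import *
go(rail(0,-.036,.16),5.95)"
```

```text
tcp [ 0.4607 -0.0738  0.0369] yaw 80.70 F [-0.2  0.5  6.6] open 0.154 t 29.6
 shift now-frame cm [-13.78   8.2  -12.28]
 roll 74.75 then shift [  4.29  15.45 -12.28] j6 -104.7
```

{"api": "send_rows", "payload": {
  "series": [
    {"x":0,"y":0,"z":-2.3,"roll":0},
    {"x":0,"y":0,"z":-2.5,"roll":8.3},
    {"x":0,"y":0,"z":-2.5,"roll":8.3},
    {"x":0,"y":0,"z":-2.5,"roll":8.3},
    {"x":0,"y":0,"z":-2.5,"roll":8.3},
    {"x":0,"y":0,"z":0,"roll":8.3},
    {"x":0,"y":0,"z":0,"roll":8.3},
    {"x":0,"y":0,"z":0,"roll":8.3},
    {"x":0,"y":0,"z":0,"roll":8.3},
    {"x":0,"y":0,"z":0,"roll":8.35}
  ]
}}

```text
clock: 30.6
eef_pos: [0.4592, -0.0731, 0.1583]
eef_rot: [[-0.098, 0.995, -0.001], [0.995, 0.098, 0.0], [0.001, -0.001, -1.0]]
force: [0.1, -0.4, -1.0]
opening: 0.151
grasp_force: 58.5
```

{"api": "send_rows", "payload": {
  "series": [
    {"x":0.54,"y":1.93,"z":0,"roll":0},
    {"x":0.54,"y":1.93,"z":0,"roll":0},
    {"x":0.54,"y":1.93,"z":0,"roll":0},
    {"x":0.54,"y":1.93,"z":0,"roll":0},
    {"x":0.54,"y":1.93,"z":0,"roll":0},
    {"x":0.54,"y":1.93,"z":0,"roll":0},
    {"x":0.54,"y":1.93,"z":0,"roll":0},
    {"x":0.51,"y":1.93,"z":0,"roll":0},
    {"x":0,"y":0,"z":0,"roll":0},
    {"x":0,"y":0,"z":0,"roll":0}
  ]
}}

```text
clock: 31.6
eef_pos: [0.6081, -0.0146, 0.1581]
eef_rot: [[-0.104, 0.995, -0.002], [0.995, 0.104, 0.0], [0.0, -0.002, -1.0]]
force: [0.3, -0.1, -1.3]
opening: 0.152
grasp_force: 58.9
```

```bash
python3 -c "
from h import *
go(rail(0,-.036,.066),5.95)"
```

```text
tcp [ 0.6081 -0.0146  0.1581] yaw 5.98 F [ 0.3 -0.1 -1.3] open 0.152 t 31.6
 shift now-frame cm [-0.06  0.18  9.21]
 roll 0.03 then shift [-0.06  0.18  9.21] j6 -18.7
```

{"api": "send_rows", "payload": {
  "series": [
    {"x":-0.06,"y":0.15,"z":2,"roll":0},
    {"x":0,"y":0,"z":2,"roll":0},
    {"x":0,"y":0,"z":2,"roll":0},
    {"x":0,"y":0,"z":1,"roll":0},
    {"x":0,"y":0,"z":0.5,"roll":0},
    {"x":0,"y":0,"z":0.5,"roll":0},
    {"x":0,"y":0,"z":0.5,"roll":0},
    {"x":0,"y":0,"z":0.5,"roll":0},
    {"x":0,"y":0,"z":0.2,"roll":0},
    {"x":0,"y":0,"z":0,"roll":0}
  ]
}}

```text
clock: 32.6
eef_pos: [0.6102, -0.0151, 0.0666]
eef_rot: [[-0.104, 0.995, -0.0], [0.995, 0.104, 0.0], [0.0, -0.0, -1.0]]
force: [0.2, 0.7, -1.7]
opening: 0.151
grasp_force: 58.9
```

{"api": "send_rows", "payload": {
  "series": [
    {"x":0,"y":-0.05,"z":0.4,"roll":0},
    {"x":0,"y":0,"z":0.4,"roll":0},
    {"x":0,"y":0,"z":0.3,"roll":0},
    {"x":0,"y":0,"z":0.3,"roll":0},
    {"x":0,"y":0,"z":0.3,"roll":0},
    {"x":0,"y":0,"z":0.25,"roll":0},
    {"x":0,"y":0,"z":0,"roll":0},
    {"x":0,"y":0,"z":0,"roll":0},
    {"x":0,"y":0,"z":0,"roll":0},
    {"x":0,"y":0,"z":0,"roll":0}
  ]
}}

```text
clock: 33.6
eef_pos: [0.6101, -0.0152, 0.0478]
eef_rot: [[-0.104, 0.995, 0.0], [0.995, 0.104, -0.0], [-0.0, 0.0, -1.0]]
force: [-2.4, 0.2, 4.9]
opening: 0.151
grasp_force: 59.8
```

{"api": "send_rows", "payload": {
  "series": [
    {"x":0,"y":0,"z":0,"roll":-8},
    {"x":0,"y":0,"z":0,"roll":-8},
    {"x":0,"y":0,"z":0,"roll":-8},
    {"x":0,"y":0,"z":0,"roll":-8},
    {"x":0,"y":0,"z":0,"roll":-8},
    {"x":0,"y":0,"z":0,"roll":-8},
    {"x":0,"y":0,"z":0,"roll":-8},
    {"x":0,"y":0,"z":0,"roll":-8},
    {"x":0,"y":0,"z":0,"roll":-8},
    {"x":0,"y":0,"z":0,"roll":-8}
  ]
}}

```text
clock: 34.6
eef_pos: [0.6112, -0.0155, 0.0484]
eef_rot: [[-0.998, 0.065, 0.003], [0.065, 0.998, -0.001], [-0.003, -0.0, -1.0]]
force: [0.2, 0.5, 4.9]
opening: 0.15
grasp_force: 59.9
```

{"api": "send_rows", "payload": {
  "series": [
    {"x":0,"y":0,"z":0,"roll":-5},
    {"x":0,"y":0,"z":0,"roll":-5},
    {"x":0,"y":0,"z":0,"roll":0},
    {"x":0,"y":0,"z":0,"roll":0},
    {"x":0,"y":0,"z":0,"roll":0},
    {"x":0,"y":0,"z":0,"roll":0},
    {"x":0,"y":0,"z":0,"roll":0},
    {"x":0,"y":0,"z":0,"roll":0},
    {"x":0,"y":0,"z":0,"roll":0},
    {"x":0,"y":0,"z":0,"roll":0}
  ]
}}

```text
clock: 35.6
eef_pos: [0.6112, -0.0155, 0.0484]
eef_rot: [[-0.995, -0.104, 0.003], [-0.104, 0.995, -0.001], [-0.003, -0.001, -1.0]]
force: [0.0, -0.4, 6.4]
opening: 0.151
grasp_force: 59.7
```

```bash
python3 -c "
from h import *
go(rail(0,-.036,.054),95.95);s=readout.get_state();print(s['moment'])"
```

```text
tcp [ 0.6112 -0.0155  0.0484] yaw 95.96 F [ 0.  -0.4  6.4] open 0.151 t 35.6
 shift now-frame cm [ 0.14  0.07 -0.56]
 roll 0.01 then shift [ 0.14  0.07 -0.56] j6 -108.7
[0.00462857 0.0099204  0.02934718]
```

Same as before, so I'll let it rise, release, and go to nut 2.

{"api": "send_rows", "payload": {
  "series": [
    {"x":0.12,"y":0.05,"z":0,"roll":0},
    {"x":0,"y":0,"z":-0.15,"roll":0},
    {"x":0,"y":0,"z":-0.15,"roll":0},
    {"x":0,"y":0,"z":-0.15,"roll":0},
    {"x":0,"y":0,"z":-0.15,"roll":0},
    {"x":0,"y":0,"z":-0.05,"roll":0},
    {"x":0,"y":0,"z":0,"roll":0},
    {"x":0,"y":0,"z":0,"roll":0},
    {"x":0,"y":0,"z":0,"roll":0},
    {"x":0,"y":0,"z":0,"roll":0}
  ]
}}

```text
clock: 36.6
eef_pos: [0.6085, -0.0148, 0.0536]
eef_rot: [[-0.995, -0.104, -0.0], [-0.104, 0.995, 0.0], [0.0, 0.0, -1.0]]
force: [1.8, -1.3, 3.3]
opening: 0.15
grasp_force: 59.5
```

{"api": "send_rows", "payload": {
  "series": [
    {"x":0,"y":0,"z":0,"roll":0},
    {"x":0,"y":0,"z":0,"roll":0},
    {"x":0,"y":0,"z":0,"roll":0},
    {"x":0,"y":0,"z":0,"roll":0},
    {"x":0,"y":0,"z":0,"roll":0},
    {"x":0,"y":0,"z":0,"roll":0},
    {"x":0,"y":0,"z":-1,"roll":0},
    {"x":0,"y":0,"z":-2,"roll":0},
    {"x":0,"y":0,"z":-3,"roll":0},
    {"x":0,"y":0,"z":-3.5,"roll":0}
  ],
  "grip": 45
}}

```text
clock: 37.6
eef_pos: [0.6078, -0.0147, 0.1495]
eef_rot: [[-0.995, -0.104, -0.002], [-0.104, 0.995, 0.0], [0.002, 0.001, -1.0]]
force: [0.6, -0.6, -0.3]
opening: 0.452
grasp_force: 0.0
```

```bash
python3 -c "
from h import *
go([.4495,.0877,.153],70.5); snap('wrist','w8')
for y in(-.108,-.036):
  p=rail(0,y,.082);u,v=proj('w8',p);c,_=wing('w8',int(u),int(v),z=.082,r=35);print(p)"
```

```text
tcp [ 0.6078 -0.0147  0.1495] yaw 95.95 F [ 0.6 -0.6 -0.3] open 0.452 t 37.6
 shift now-frame cm [14.69 11.82 -0.31]
 roll 25.45 then shift [18.34  4.36 -0.31] j6 -108.7
w8 n 819 box px [205 187  21  51] ctr mm [616.2 -87.1] size [37.  11.7] longyaw 5.4
[ 0.61719534 -0.08661818  0.082     ]
w8 n 820 box px [311 186  18  51] ctr mm [607.9 -14.9] size [37.  11.8] longyaw 5.5
[ 0.60973178 -0.01500606  0.082     ]
```

{"api": "send_rows", "payload": {
  "series": [
    {"x":0,"y":0,"z":0,"roll":8.5},
    {"x":0,"y":0,"z":0,"roll":8.5},
    {"x":0,"y":0,"z":0,"roll":8.5},
    {"x":3.2,"y":0.75,"z":0,"roll":0},
    {"x":3.2,"y":0.75,"z":0,"roll":0},
    {"x":3.2,"y":0.75,"z":0,"roll":0},
    {"x":3.2,"y":0.75,"z":0,"roll":0},
    {"x":3.2,"y":0.75,"z":0,"roll":0},
    {"x":2.3,"y":0.6,"z":0,"roll":0},
    {"x":0,"y":0,"z":0,"roll":0}
  ]
}}

```text
clock: 38.65
eef_pos: [0.4488, 0.0888, 0.1491]
eef_rot: [[-0.943, 0.333, -0.0], [0.333, 0.943, 0.0], [0.001, 0.0, -1.0]]
force: [-0.3, -0.4, -0.1]
opening: 0.449
grasp_force: 0.0
```

```bash
python3 -c "
from h import *
snap('wrist','w9'); u,v=proj('w9',[.4495,.0877,.064]);print(u,v)
c,y=wing('w9',int(u),int(v),r=70);go([c[0],c[1],.037],y-90)"
```

```text
319.2 205.2
w9 n 774 box px [310 181  19  48] ctr mm [449.2  87.4] size [12.7 37.5] longyaw -22.0
tcp [0.4504 0.0879 0.1494] yaw 70.54 F [1.3 0.2 0.1] open 0.447 t 38.7
 shift now-frame cm [ 0.1  -0.1  11.24]
 roll 2.52 then shift [ 0.1  -0.1  11.24] j6 -74.6
```

{"api": "send_rows", "payload": {
  "series": [
    {"x":0,"y":0,"z":0,"roll":2.5},
    {"x":0.1,"y":-0.1,"z":2,"roll":0},
    {"x":0,"y":0,"z":2,"roll":0},
    {"x":0,"y":0,"z":2.5,"roll":0},
    {"x":0,"y":0,"z":2.5,"roll":0},
    {"x":0,"y":0,"z":1.5,"roll":0},
    {"x":0,"y":0,"z":0.8,"roll":0},
    {"x":0,"y":0,"z":0,"roll":0},
    {"x":0,"y":0,"z":0,"roll":0},
    {"x":0,"y":0,"z":0,"roll":0}
  ]
}}

```text
clock: 39.7
eef_pos: [0.4507, 0.0867, 0.037]
eef_rot: [[-0.927, 0.375, 0.002], [0.375, 0.927, -0.0], [-0.002, 0.001, -1.0]]
force: [0.6, -0.1, -0.2]
opening: 0.445
grasp_force: 0.0
```

{"api": "send_rows", "payload": {
  "series": [
    {"x":0,"y":0,"z":0,"roll":0},
    {"x":0,"y":0,"z":0,"roll":0},
    {"x":0,"y":0,"z":0,"roll":0},
    {"x":0,"y":0,"z":0,"roll":0},
    {"x":0,"y":0,"z":0,"roll":0},
    {"x":0,"y":0,"z":0,"roll":0},
    {"x":0,"y":0,"z":0,"roll":0},
    {"x":0,"y":0,"z":0,"roll":0},
    {"x":0,"y":0,"z":0,"roll":0},
    {"x":0,"y":0,"z":0,"roll":0}
  ],
  "grip": 0
}}

```text
clock: 40.7
eef_pos: [0.4502, 0.0869, 0.0366]
eef_rot: [[-0.927, 0.375, 0.001], [0.375, 0.927, 0.0], [-0.001, 0.001, -1.0]]
force: [-0.7, 1.4, 5.2]
opening: 0.152
grasp_force: 59.6
```

```bash
python3 -c "
from h import *
go(rail(0,.036,.16),5.95)"
```

```text
tcp [0.4502 0.0869 0.0366] yaw 67.96 F [-0.7  1.4  5.2] open 0.152 t 40.7
 shift now-frame cm [-15.25   2.91 -12.32]
 roll 62.01 then shift [ -4.59  14.83 -12.32] j6 -72.2
```

{"api": "send_rows", "payload": {
  "series": [
    {"x":0,"y":0,"z":-2.3,"roll":0},
    {"x":0,"y":0,"z":-2.5,"roll":7.75},
    {"x":0,"y":0,"z":-2.5,"roll":7.75},
    {"x":0,"y":0,"z":-2.5,"roll":7.75},
    {"x":0,"y":0,"z":-2.5,"roll":7.75},
    {"x":0,"y":0,"z":0,"roll":7.75},
    {"x":0,"y":0,"z":0,"roll":7.75},
    {"x":0,"y":0,"z":0,"roll":7.75},
    {"x":0,"y":0,"z":0,"roll":7.75},
    {"x":0,"y":0,"z":0,"roll":0}
  ]
}}

```text
clock: 41.7
eef_pos: [0.4488, 0.0868, 0.1581]
eef_rot: [[-0.103, 0.995, -0.002], [0.995, 0.103, -0.0], [0.0, -0.002, -1.0]]
force: [-0.4, 0.8, -1.7]
opening: 0.152
grasp_force: 58.9
```

{"api": "send_rows", "payload": {
  "series": [
    {"x":-0.57,"y":1.86,"z":0,"roll":0},
    {"x":-0.57,"y":1.86,"z":0,"roll":0},
    {"x":-0.57,"y":1.86,"z":0,"roll":0},
    {"x":-0.57,"y":1.86,"z":0,"roll":0},
    {"x":-0.57,"y":1.86,"z":0,"roll":0},
    {"x":-0.57,"y":1.86,"z":0,"roll":0},
    {"x":-0.57,"y":1.86,"z":0,"roll":0},
    {"x":-0.57,"y":1.86,"z":0,"roll":0},
    {"x":0,"y":0,"z":0,"roll":0},
    {"x":0,"y":0,"z":0,"roll":0}
  ]
}}

```text
clock: 42.7
eef_pos: [0.6014, 0.057, 0.158]
eef_rot: [[-0.106, 0.994, -0.002], [0.994, 0.106, 0.0], [0.0, -0.002, -1.0]]
force: [-0.3, -0.2, -2.1]
opening: 0.149
grasp_force: 59.2
```

```bash
python3 -c "
from h import *
go(rail(0,.036,.066),5.95)"
```

```text
tcp [0.6014 0.057  0.158 ] yaw 6.06 F [-0.3 -0.2 -2.1] open 0.149 t 42.7
 shift now-frame cm [-0.06  0.1   9.2 ]
 roll 0.11 then shift [-0.05  0.1   9.2 ] j6 -12.1
```

{"api": "send_rows", "payload": {
  "series": [
    {"x":-0.06,"y":0.06,"z":2,"roll":0.1},
    {"x":0,"y":0,"z":2,"roll":0},
    {"x":0,"y":0,"z":2,"roll":0},
    {"x":0,"y":0,"z":1,"roll":0},
    {"x":0,"y":0,"z":0.5,"roll":0},
    {"x":0,"y":0,"z":0.5,"roll":0},
    {"x":0,"y":0,"z":0.5,"roll":0},
    {"x":0,"y":0,"z":0.5,"roll":0},
    {"x":0,"y":0,"z":0.2,"roll":0},
    {"x":0,"y":0,"z":0,"roll":0}
  ]
}}

```text
clock: 43.7
eef_pos: [0.6027, 0.0564, 0.0666]
eef_rot: [[-0.102, 0.995, -0.0], [0.995, 0.102, 0.0], [0.0, -0.0, -1.0]]
force: [0.6, -0.1, -1.0]
opening: 0.15
grasp_force: 59.1
```

{"api": "send_rows", "payload": {
  "series": [
    {"x":0,"y":-0.03,"z":0.4,"roll":0},
    {"x":0,"y":0,"z":0.4,"roll":0},
    {"x":0,"y":0,"z":0.3,"roll":0},
    {"x":0,"y":0,"z":0.3,"roll":0},
    {"x":0,"y":0,"z":0.3,"roll":0},
    {"x":0,"y":0,"z":0.25,"roll":0},
    {"x":0,"y":0,"z":0,"roll":0},
    {"x":0,"y":0,"z":0,"roll":0},
    {"x":0,"y":0,"z":0,"roll":0},
    {"x":0,"y":0,"z":0,"roll":0}
  ]
}}

```text
clock: 44.7
eef_pos: [0.6027, 0.0564, 0.0478]
eef_rot: [[-0.102, 0.995, 0.0], [0.995, 0.102, -0.0], [-0.0, 0.0, -1.0]]
force: [-1.5, 0.5, 4.7]
opening: 0.154
grasp_force: 60.0
```

{"api": "send_rows", "payload": {
  "series": [
    {"x":0,"y":0,"z":0,"roll":-8},
    {"x":0,"y":0,"z":0,"roll":-8},
    {"x":0,"y":0,"z":0,"roll":-8},
    {"x":0,"y":0,"z":0,"roll":-8},
    {"x":0,"y":0,"z":0,"roll":-8},
    {"x":0,"y":0,"z":0,"roll":-8},
    {"x":0,"y":0,"z":0,"roll":-8},
    {"x":0,"y":0,"z":0,"roll":-8},
    {"x":0,"y":0,"z":0,"roll":-8},
    {"x":0,"y":0,"z":0,"roll":-8}
  ]
}}

```text
clock: 45.7
eef_pos: [0.6036, 0.0563, 0.0482]
eef_rot: [[-0.998, 0.067, 0.002], [0.067, 0.998, -0.0], [-0.002, 0.0, -1.0]]
force: [-0.8, -0.3, 4.7]
opening: 0.154
grasp_force: 60.0
```

{"api": "send_rows", "payload": {
  "series": [
    {"x":0,"y":0,"z":0,"roll":-5},
    {"x":0,"y":0,"z":0,"roll":-5},
    {"x":0,"y":0,"z":0,"roll":0},
    {"x":0,"y":0,"z":0,"roll":0},
    {"x":0,"y":0,"z":0,"roll":0},
    {"x":0,"y":0,"z":0,"roll":0},
    {"x":0,"y":0,"z":0,"roll":0},
    {"x":0,"y":0,"z":0,"roll":0},
    {"x":0,"y":0,"z":0,"roll":0},
    {"x":0,"y":0,"z":0,"roll":0}
  ]
}}

```text
clock: 46.7
eef_pos: [0.6035, 0.0562, 0.0479]
eef_rot: [[-0.995, -0.101, 0.002], [-0.101, 0.995, -0.0], [-0.002, -0.0, -1.0]]
force: [1.5, -0.5, 5.5]
opening: 0.149
grasp_force: 60.0
```

```bash
python3 -c "
from h import *
go(rail(0,.036,.054),95.95)"
```

```text
tcp [0.6035 0.0562 0.0479] yaw 95.80 F [ 1.5 -0.5  5.5] open 0.149 t 46.7
 shift now-frame cm [ 0.12  0.05 -0.61]
 roll -0.15 then shift [ 0.12  0.05 -0.61] j6 -101.9
```

{"api": "send_rows", "payload": {
  "series": [
    {"x":0.1,"y":0.05,"z":0,"roll":0},
    {"x":0,"y":0,"z":-0.15,"roll":0},
    {"x":0,"y":0,"z":-0.15,"roll":0},
    {"x":0,"y":0,"z":-0.15,"roll":0},
    {"x":0,"y":0,"z":-0.15,"roll":0},
    {"x":0,"y":0,"z":-0.05,"roll":0},
    {"x":0,"y":0,"z":0,"roll":0},
    {"x":0,"y":0,"z":0,"roll":0},
    {"x":0,"y":0,"z":0,"roll":0},
    {"x":0,"y":0,"z":0,"roll":0}
  ]
}}

```text
clock: 47.7
eef_pos: [0.6013, 0.0568, 0.0536]
eef_rot: [[-0.995, -0.102, -0.0], [-0.102, 0.995, 0.0], [0.0, 0.0, -1.0]]
force: [2.4, -1.1, 3.1]
opening: 0.149
grasp_force: 59.8
```

{"api": "send_rows", "payload": {
  "series": [
    {"x":0,"y":0,"z":0,"roll":0},
    {"x":0,"y":0,"z":0,"roll":0},
    {"x":0,"y":0,"z":0,"roll":0},
    {"x":0,"y":0,"z":0,"roll":0},
    {"x":0,"y":0,"z":0,"roll":0},
    {"x":0,"y":0,"z":0,"roll":0},
    {"x":0,"y":0,"z":-1,"roll":0},
    {"x":0,"y":0,"z":-2,"roll":0},
    {"x":0,"y":0,"z":-3,"roll":0},
    {"x":0,"y":0,"z":-3.5,"roll":0}
  ],
  "grip": 45
}}

```text
clock: 48.7
eef_pos: [0.6007, 0.0568, 0.1495]
eef_rot: [[-0.995, -0.102, -0.002], [-0.102, 0.995, 0.0], [0.002, 0.0, -1.0]]
force: [0.6, 0.8, -0.1]
opening: 0.452
grasp_force: 0.0
```

{"api": "send_rows", "payload": {
  "series": [
    {"x":0,"y":0,"z":0,"roll":8.2},
    {"x":0,"y":0,"z":0,"roll":8.2},
    {"x":0,"y":0,"z":0,"roll":8.2},
    {"x":0,"y":0,"z":0,"roll":8.2},
    {"x":0,"y":0,"z":0,"roll":8.2},
    {"x":0,"y":0,"z":0,"roll":8.2},
    {"x":0,"y":0,"z":0,"roll":8.2},
    {"x":0,"y":0,"z":0,"roll":8.2},
    {"x":0,"y":0,"z":0,"roll":8.2},
    {"x":0,"y":0,"z":0,"roll":8.2}
  ]
}}

```text
clock: 49.7
eef_pos: [0.6017, 0.0568, 0.1497]
eef_rot: [[-0.234, 0.972, 0.001], [0.972, 0.234, -0.0], [-0.0, 0.001, -1.0]]
force: [-0.6, 0.6, 0.5]
opening: 0.454
grasp_force: 0.0
```

```bash
python3 -c "
from h import *
go([.434,.248,.153],-18); snap('wrist','w10')
p=rail(0,.036,.082);u,v=proj('w10',p);c,_=wing('w10',int(u),int(v),z=.082,r=35);print(p)"
```

```text
tcp [0.6017 0.0568 0.1497] yaw 13.52 F [-0.6  0.6  0.5] open 0.454 t 49.7
 shift now-frame cm [ 22.51 -11.83  -0.34]
 roll 31.52 then shift [ 13.01 -21.86  -0.34] j6 -19.6
w10 n 873 box px [293 200  55  22] ctr mm [600.8  56.9] size [37.7 12.9] longyaw 6.5
[0.60226822 0.05660606 0.082     ]
```

Nut 2 is caught at station 3. Now to nut 1.

{"api": "send_rows", "payload": {
  "series": [
    {"x":0,"y":0,"z":0,"roll":7.9},
    {"x":0,"y":0,"z":0,"roll":7.9},
    {"x":0,"y":0,"z":0,"roll":7.9},
    {"x":0,"y":0,"z":0,"roll":7.9},
    {"x":2.5,"y":-4,"z":0,"roll":0},
    {"x":2.5,"y":-4,"z":0,"roll":0},
    {"x":2.5,"y":-4,"z":0,"roll":0},
    {"x":2.5,"y":-4,"z":0,"roll":0},
    {"x":2,"y":-3.9,"z":0,"roll":0},
    {"x":1,"y":-2,"z":0,"roll":0}
  ]
}}

```text
clock: 50.75
eef_pos: [0.4301, 0.2494, 0.1493]
eef_rot: [[0.3, 0.954, -0.0], [0.954, -0.3, 0.001], [0.001, -0.0, -1.0]]
force: [0.1, -0.9, 0.1]
opening: 0.453
grasp_force: 0.0
```

```bash
python3 -c "
from h import *
snap('wrist','w11'); u,v=proj('w11',[.434,.248,.064]);print(u,v)
c,y=wing('w11',int(u),int(v),r=70);go([c[0],c[1],.037],y-90)"
```

```text
327.1 203.0
w11 n 788 box px [316 175  23  49] ctr mm [434.5 250.9] size [38.4 12.7] longyaw 64.8
tcp [0.4286 0.2507 0.1492] yaw -17.38 F [-0.9  1.6 -0.5] open 0.451 t 50.8
 shift now-frame cm [ 0.18  0.58 11.22]
 roll 7.79 then shift [ 0.26  0.55 11.22] j6 33.6
```

{"api": "send_rows", "payload": {
  "series": [
    {"x":0,"y":0,"z":0,"roll":7.8},
    {"x":0.26,"y":0.55,"z":2,"roll":0},
    {"x":0,"y":0,"z":1,"roll":0},
    {"x":0,"y":0,"z":0,"roll":0},
    {"x":0,"y":0,"z":0,"roll":0},
    {"x":0,"y":0,"z":0,"roll":0},
    {"x":0,"y":0,"z":0,"roll":0},
    {"x":0,"y":0,"z":0,"roll":0},
    {"x":0,"y":0,"z":0,"roll":0},
    {"x":0,"y":0,"z":0,"roll":0}
  ]
}}

```text
clock: 51.8
eef_pos: [0.4386, 0.2473, 0.1189]
eef_rot: [[0.431, 0.902, 0.0], [0.902, -0.431, 0.0], [0.0, 0.0, -1.0]]
force: [-1.4, -0.2, 0.4]
opening: 0.45
grasp_force: 0.0
```

```bash
python3 -c "
from h import *
snap('wrist','w12'); u,v=proj('w12',[.434,.25,.064])
c,y=wing('w12',int(u),int(v),r=70);go([c[0],c[1],.037],y-90)"
```

```text
w12 n 473 box px [304 208  20  34] ctr mm [431.5 244.5] size [23.6 12.6] longyaw 65.1
tcp [0.4386 0.2473 0.1189] yaw -25.54 F [-0.2  0.3 -0.4] open 0.450 t 51.85
 shift now-frame cm [-0.56 -0.53  8.19]
 roll -0.60 then shift [-0.55 -0.53  8.19] j6 41.2
```

View pics/w12.png

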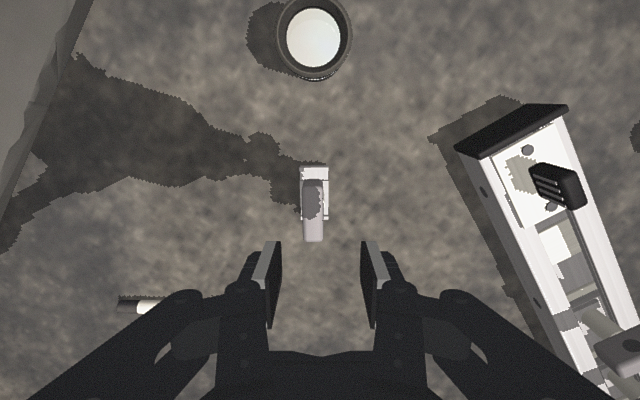

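Nut 1's wing spans (313,180) to (313,241), half in shadow, which fooled the code. The loupe is at (314,37), clear of the fingers. I'll use the hand-read pixels.

```bash
python3 -c "
from h import *
a,b=at('w12',313.5,180,.064),at('w12',313,241,.064);print(np.linalg.norm(a-b));c=(a+b)/2;print(c)
go([c[0],c[1],.037],-25.5)
lo=at('w12',313,37,.058);print(lo)"
```

```text
0.042396226247155534
[0.4354 0.2531 0.064 ]
tcp [0.4386 0.2473 0.1189] yaw -25.54 F [-0.2  0.3 -0.4] open 0.450 t 51.85
 shift now-frame cm [ 0.38 -0.54  8.19]
 roll -0.04 then shift [ 0.38 -0.54  8.19] j6 41.2
[0.4809 0.3476 0.058 ]
```

{"api": "send_rows", "payload": {
  "series": [
    {"x":0.35,"y":-0.54,"z":0,"roll":0},
    {"x":0,"y":0,"z":1.5,"roll":0},
    {"x":0,"y":0,"z":1.5,"roll":0},
    {"x":0,"y":0,"z":1.5,"roll":0},
    {"x":0,"y":0,"z":1.5,"roll":0},
    {"x":0,"y":0,"z":1.2,"roll":0},
    {"x":0,"y":0,"z":0.9,"roll":0},
    {"x":0,"y":0,"z":0,"roll":0},
    {"x":0,"y":0,"z":0,"roll":0},
    {"x":0,"y":0,"z":0,"roll":0}
  ]
}}

```text
clock: 52.85
eef_pos: [0.4359, 0.253, 0.0386]
eef_rot: [[0.431, 0.902, 0.001], [0.902, -0.431, 0.0], [0.001, 0.001, -1.0]]
force: [0.3, -0.4, 0.1]
opening: 0.451
grasp_force: 0.0
```

{"api": "send_rows", "payload": {
  "series": [
    {"x":0,"y":0,"z":0,"roll":0},
    {"x":0,"y":0,"z":0,"roll":0},
    {"x":0,"y":0,"z":0,"roll":0},
    {"x":0,"y":0,"z":0,"roll":0},
    {"x":0,"y":0,"z":0,"roll":0},
    {"x":0,"y":0,"z":0,"roll":0},
    {"x":0,"y":0,"z":0,"roll":0},
    {"x":0,"y":0,"z":0,"roll":0},
    {"x":0,"y":0,"z":0,"roll":0},
    {"x":0,"y":0,"z":0,"roll":0}
  ],
  "grip": 0
}}

```text
clock: 53.85
eef_pos: [0.4357, 0.253, 0.0385]
eef_rot: [[0.431, 0.902, 0.001], [0.902, -0.431, 0.0], [0.001, 0.001, -1.0]]
force: [-0.8, 0.5, 5.8]
opening: 0.153
grasp_force: 59.1
```

```bash
python3 -c "
from h import *
go(rail(0,.108,.16),5.95)"
```

```text
tcp [0.4357 0.253  0.0385] yaw -25.55 F [-0.8  0.5  5.8] open 0.153 t 53.85
 shift now-frame cm [ -4.39  19.74 -12.14]
 roll -31.50 then shift [-14.06  14.54 -12.14] j6 41.9
```

{"api": "send_rows", "payload": {
  "series": [
    {"x":0,"y":0,"z":-2.2,"roll":0},
    {"x":0,"y":0,"z":-2.5,"roll":-7.88},
    {"x":0,"y":0,"z":-2.5,"roll":-7.88},
    {"x":0,"y":0,"z":-2.5,"roll":-7.88},
    {"x":0,"y":0,"z":-2.4,"roll":-7.86},
    {"x":0,"y":0,"z":0,"roll":0},
    {"x":0,"y":0,"z":0,"roll":0},
    {"x":0,"y":0,"z":0,"roll":0},
    {"x":0,"y":0,"z":0,"roll":0},
    {"x":0,"y":0,"z":0,"roll":0}
  ]
}}

```text
clock: 54.85
eef_pos: [0.4345, 0.2525, 0.1575]
eef_rot: [[-0.103, 0.995, -0.002], [0.995, 0.103, -0.001], [-0.0, -0.002, -1.0]]
force: [-0.7, -0.1, -2.2]
opening: 0.148
grasp_force: 58.9
```

{"api": "send_rows", "payload": {
  "series": [
    {"x":-1.76,"y":1.82,"z":0,"roll":0},
    {"x":-1.76,"y":1.82,"z":0,"roll":0},
    {"x":-1.76,"y":1.82,"z":0,"roll":0},
    {"x":-1.76,"y":1.82,"z":0,"roll":0},
    {"x":-1.76,"y":1.82,"z":0,"roll":0},
    {"x":-1.76,"y":1.82,"z":0,"roll":0},
    {"x":-1.76,"y":1.82,"z":0,"roll":0},
    {"x":-1.76,"y":1.82,"z":0,"roll":0},
    {"x":0,"y":0,"z":0,"roll":0},
    {"x":0,"y":0,"z":0,"roll":0}
  ]
}}

```text
clock: 55.85
eef_pos: [0.5943, 0.1277, 0.158]
eef_rot: [[-0.103, 0.995, -0.002], [0.995, 0.103, 0.0], [0.0, -0.002, -1.0]]
force: [-0.5, 0.5, -0.8]
opening: 0.152
grasp_force: 59.0
```

```bash
python3 -c "
from h import *
go(rail(0,.108,.067),5.95)"
```

```text
tcp [0.5943 0.1277 0.158 ] yaw 5.88 F [-0.5  0.5 -0.8] open 0.152 t 55.85
 shift now-frame cm [0.04 0.07 9.1 ]
 roll -0.07 then shift [0.04 0.07 9.1 ] j6 -5.2
```

{"api": "send_rows", "payload": {
  "series": [
    {"x":0.04,"y":0.03,"z":2,"roll":-0.07},
    {"x":0,"y":0,"z":2,"roll":0},
    {"x":0,"y":0,"z":2,"roll":0},
    {"x":0,"y":0,"z":1,"roll":0},
    {"x":0,"y":0,"z":0.5,"roll":0},
    {"x":0,"y":0,"z":0.5,"roll":0},
    {"x":0,"y":0,"z":0.5,"roll":0},
    {"x":0,"y":0,"z":0.5,"roll":0},
    {"x":0,"y":0,"z":0.1,"roll":0},
    {"x":0,"y":0,"z":0,"roll":0}
  ]
}}

```text
clock: 56.85
eef_pos: [0.5949, 0.1283, 0.0677]
eef_rot: [[-0.105, 0.994, -0.0], [0.994, 0.105, 0.0], [0.0, -0.0, -1.0]]
force: [0.0, 0.4, -1.7]
opening: 0.152
grasp_force: 59.0
```

{"api": "send_rows", "payload": {
  "series": [
    {"x":0,"y":0,"z":0.4,"roll":0},
    {"x":0,"y":0,"z":0.4,"roll":0},
    {"x":0,"y":0,"z":0.3,"roll":0},
    {"x":0,"y":0,"z":0.3,"roll":0},
    {"x":0,"y":0,"z":0.3,"roll":0},
    {"x":0,"y":0,"z":0.2,"roll":0},
    {"x":0,"y":0,"z":0,"roll":0},
    {"x":0,"y":0,"z":0,"roll":0},
    {"x":0,"y":0,"z":0,"roll":0},
    {"x":0,"y":0,"z":0,"roll":0}
  ]
}}

```text
clock: 57.85
eef_pos: [0.5952, 0.1283, 0.0493]
eef_rot: [[-0.105, 0.994, 0.001], [0.994, 0.105, -0.0], [-0.0, 0.001, -1.0]]
force: [-1.4, -0.6, 5.5]
opening: 0.152
grasp_force: 60.0
```

{"api": "send_rows", "payload": {
  "series": [
    {"x":0,"y":0,"z":0,"roll":-8},
    {"x":0,"y":0,"z":0,"roll":-8},
    {"x":0,"y":0,"z":0,"roll":-8},
    {"x":0,"y":0,"z":0,"roll":-8},
    {"x":0,"y":0,"z":0,"roll":-8},
    {"x":0,"y":0,"z":0,"roll":-8},
    {"x":0,"y":0,"z":0,"roll":-8},
    {"x":0,"y":0,"z":0,"roll":-8},
    {"x":0,"y":0,"z":0,"roll":-8},
    {"x":0,"y":0,"z":0,"roll":-8}
  ]
}}

```text
clock: 58.85
eef_pos: [0.5959, 0.1282, 0.0496]
eef_rot: [[-0.998, 0.064, 0.002], [0.064, 0.998, 0.0], [-0.002, 0.0, -1.0]]
force: [0.4, -0.3, 4.6]
opening: 0.153
grasp_force: 60.0
```

{"api": "send_rows", "payload": {
  "series": [
    {"x":0,"y":0,"z":0,"roll":-5},
    {"x":0,"y":0,"z":0,"roll":-5},
    {"x":0,"y":0,"z":0,"roll":0},
    {"x":0,"y":0,"z":0,"roll":0},
    {"x":0,"y":0,"z":0,"roll":0},
    {"x":0,"y":0,"z":0,"roll":0},
    {"x":0,"y":0,"z":0,"roll":0},
    {"x":0,"y":0,"z":0,"roll":0},
    {"x":0,"y":0,"z":0,"roll":0},
    {"x":0,"y":0,"z":0,"roll":0}
  ]
}}

```text
clock: 59.85
eef_pos: [0.5961, 0.1284, 0.0498]
eef_rot: [[-0.994, -0.105, 0.003], [-0.105, 0.994, 0.0], [-0.003, -0.0, -1.0]]
force: [-0.2, -0.2, 5.0]
opening: 0.152
grasp_force: 60.0
```

```bash
python3 -c "
from h import *
go(rail(0,.108,.056),95.95)"
```

```text
tcp [0.5961 0.1284 0.0498] yaw 96.02 F [-0.2 -0.2  5. ] open 0.152 t 59.85
 shift now-frame cm [ 0.12 -0.   -0.62]
 roll 0.07 then shift [ 0.12 -0.   -0.62] j6 -95.2
```

Rise, release and move well clear.

{"api": "send_rows", "payload": {
  "series": [
    {"x":0.1,"y":0,"z":0,"roll":0},
    {"x":0,"y":0,"z":-0.15,"roll":0},
    {"x":0,"y":0,"z":-0.15,"roll":0},
    {"x":0,"y":0,"z":-0.15,"roll":0},
    {"x":0,"y":0,"z":-0.15,"roll":0},
    {"x":0,"y":0,"z":-0.05,"roll":0},
    {"x":0,"y":0,"z":0,"roll":0},
    {"x":0,"y":0,"z":0,"roll":0},
    {"x":0,"y":0,"z":0,"roll":0},
    {"x":0,"y":0,"z":0,"roll":0}
  ]
}}

```text
clock: 60.85
eef_pos: [0.594, 0.1281, 0.0554]
eef_rot: [[-0.994, -0.105, 0.0], [-0.105, 0.994, -0.0], [-0.0, -0.0, -1.0]]
force: [2.6, -0.3, 3.3]
opening: 0.152
grasp_force: 60.4
```

{"api": "send_rows", "payload": {
  "series": [
    {"x":0,"y":0,"z":0,"roll":0},
    {"x":0,"y":0,"z":0,"roll":0},
    {"x":0,"y":0,"z":0,"roll":0},
    {"x":0,"y":0,"z":0,"roll":0},
    {"x":0,"y":0,"z":0,"roll":0},
    {"x":0,"y":0,"z":0,"roll":0},
    {"x":0,"y":0,"z":-1,"roll":0},
    {"x":0,"y":0,"z":-2,"roll":0},
    {"x":0,"y":0,"z":-3,"roll":0},
    {"x":0,"y":0,"z":-3.5,"roll":0}
  ],
  "grip": 45
}}

```text
clock: 61.85
eef_pos: [0.5931, 0.1282, 0.151]
eef_rot: [[-0.994, -0.105, -0.002], [-0.105, 0.994, -0.0], [0.002, 0.0, -1.0]]
force: [1.2, 0.2, -0.8]
opening: 0.448
grasp_force: 0.0
```

{"api": "send_rows", "payload": {
  "series": [
    {"x":2,"y":0,"z":-1,"roll":0},
    {"x":2,"y":0,"z":-1,"roll":0},
    {"x":2,"y":0,"z":-1,"roll":0},
    {"x":2,"y":0,"z":-1,"roll":0},
    {"x":2,"y":0,"z":0,"roll":0},
    {"x":2,"y":0,"z":0,"roll":0},
    {"x":2,"y":0,"z":0,"roll":0},
    {"x":2,"y":0,"z":0,"roll":0},
    {"x":0,"y":0,"z":0,"roll":0},
    {"x":0,"y":0,"z":0,"roll":0}
  ]
}}

```text
clock: 62.85
eef_pos: [0.4354, 0.1114, 0.1911]
eef_rot: [[-0.994, -0.105, 0.002], [-0.105, 0.994, 0.0], [-0.002, -0.0, -1.0]]
force: [1.0, 0.2, 0.1]
opening: 0.448
grasp_force: 0.0
```

```bash
python3 -c "
from h import *
snap('top','top2');snap('side','side2')
for y in(-.108,-.036,.036,.108):
  p=rail(0,y,.082); print(p,proj('top2',p),proj('side2',p))
a=cv2.imread('pics/top2.png')[120:220,210:420];b=cv2.imread('pics/side2.png')[165:310,255:385]
a=cv2.resize(a,(798,380),interpolation=3);b=cv2.resize(b,(197,220),interpolation=3)
c=np.zeros((600,798,3),np.uint8);c[:380]=a;c[380:,:197]=b;b2=cv2.imread('pics/side2.png')[180:290,265:315];c[380:,210:310]=cv2.resize(b2,(100,220),interpolation=3);cv2.imwrite('pics/fin.png',c)"
```

```text
[ 0.61719534 -0.08661818  0.082     ] [363.6 144.6] [285.8 188.8]
[ 0.60973178 -0.01500606  0.082     ] [332.9 147.7] [286.4 201. ]
[0.60226822 0.05660606 0.082     ] [302.  150.9] [287.1 214.8]
[0.59480466 0.12821818 0.082     ] [271.  154.1] [287.9 230.5]
```

View pics/fin.png

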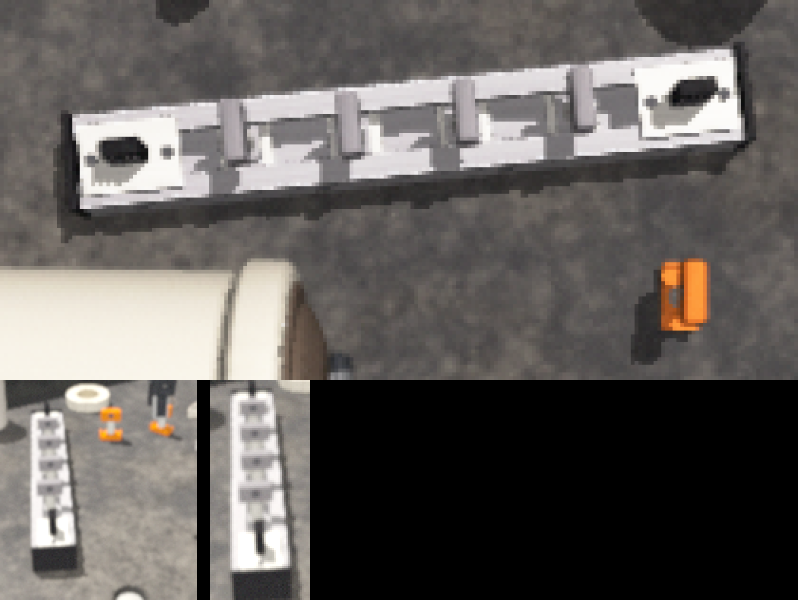

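The final view shows all four wings square across the rail at the predicted pixels (e.g. 271,154), with both slides at their ends and the gripper clear.

```bash
python3 -c "
from workcell import arm
print(arm.finish_job())"
```

```text
the job is handed in; nothing more can be done
None
```

I slid both transport slides to their end stops, caught all four nuts square across the rail at stations 1–4, and handed the job in at about 63 s; no verdict came back.

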